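# Check a counter-hatch frame for square by its diagonals and true it up

### The arm

A 6-joint arm with a two-finger parallel gripper is mounted at the origin on the work surface. World frame = base frame: x ahead of the robot, y to its left, z up, the work surface at z = 0. Lengths are in m, angles in rad, forces in N, time in s.
With the tool pointing down it reaches from about 0.275 to 0.725 m from the base axis. Payload 5.6 kg.
Tool frame: the origin (TCP) lies at the very end of the fingers, on their centre line; the grasp point (between the pads) lies 19 mm behind it (env.hold_point_z is the distance from the TCP to the grasp point, in m); z points along the fingers, y is the direction in which the jaws open and shut (so a half turn about z gives the same grasp; the last joint's range is limited). The gripper opens to 85 mm and grips with 20 to 120 N. Pads are 22 mm wide; open, the fingers measure 114 mm over their backs; the gripper's body (76 mm by 85 mm) begins 54 mm behind the grasp point. The pads swing forward as they close: fully open they stand 13 mm farther back than shut.
Start: joints at [1.468, 0.255, 0.108, 0, -1.424, -0.285], TCP at [0.208, 0.509, 0.231] pointing down, gripper open.
Joint ranges: [-2.95, 2.95], [-1.21, 1.97], [-1.09, 1.5], [-2.87, 1.71], [-2.94, -0.07], [-3.05, 3.05]. Speed limits (rad/s): [2.57, 2.57, 3.14, 3.14, 3.14, 3.14].

### API

Orientations are given as a unit quaternion [x, y, z, w].
In Python, from rig import readout, grab_frame, finish_job, env gives the robot as it stands.
- The arm moves only by the shell command python3 -m creep 'ROWS'. ROWS is JSON, a list of rows, each a list of 7 numbers: the shift along the tool's x, y, z each as a share of 0.025 m, from -1 to 1, then the turn, a rotation vector about the tool's x, y, z each as a share of 0.15 rad, from -1 to 1, then the opening, from -1 (shut) to 1 (fully open), so that 0 is half open. In form: [[x, y, z, wx, wy, wz, grip], ...]. A call has 1 to 8 rows; each row shifts and turns the commanded pose from where the row before left it, along the tool's axes as they then stand; what a row does not reach is not made up. A row lasts 1/8 s, in which the tool goes at most 62.5 mm and 10.7 degrees, less where a joint would pass 70% of its speed; a pose out of reach is approached as far as the arm can. A call with a number of a shift or a turn outside -1 to 1 is refused whole. A call with a gripper value outside its range is refused whole. The fingers move at their own pace and stop on an object; the grip force is fixed at half the most. Time passes only in rows, so rows that do not move let the fingers close. It gives the time, the measured TCP pose, the force and the opening at its end, in the units of the state.
- readout.get_state(): the state, without advancing time (a new reading comes with each control period).
- grab_frame(name): name is "scene" or "top" or "wrist"; returns a dict with "pixels" (420x560x3 uint8, blue, green, red), "mtx" (3x3 intrinsics, pixels), "rvec" (rotation vector, rad) and "tvec" (3), from world to camera coordinates, as OpenCV has them; the wrist camera has in their place "T_tool_cam" (4x4, takes a point from camera to tool coordinates, whose origin is the TCP and whose axes are the flange's). Camera axes: x right, y down, z forward; pixel columns grow to the right and rows downward; lengths in m; the calibration is good to about 2 mm. The wrist camera is an equidistant fisheye: a pixel r from the principal point sees the ray r / f radians off the axis. A picture is of the moment at which its call begins: read the wrist's pose just before it. There is no depth.
- finish_job(): hands the job in, once; it reports no verdict.
The state is a dict: "t": time; "joints": joint angles; "qvel": joint speeds; "joint_torque": joint torques, N m; "tcp_pos": TCP position; "tool_rot": TCP orientation; "wrist_force": force on the tool from outside, world axes, zero at the start; "torque": the same for the moment, N m; "gripper_width": opening from 0.0 (shut) to 1.0 (fully open).
Only numpy, scipy, OpenCV 4.12 (cv2) and the standard library are available. Lean on these libraries where they do the work, as an engineer would, in place of code of your own. Each camera call takes 0.05 s, during which the arm holds its last target.

### The job

The small aluminium hatch frame lying on the board is clamped by its near rail and its corner screws are only half tight. Check it for square with the sliding rule just as it stands: lay the rule flat inside the frame, seat its tail point in a corner and ease the tongue out until it just bears, lightly and steadily, in the opposite corner without shifting the frame, first on the diagonal from near left to far right, then on the one from near right to far left. Compare the two readings, push the loose far side gently sideways if need be until both diagonals agree within 4 mm, and leave the rule lying flat on the board or counter with nothing else disturbed.

Things in the scene. Friction and masses are not known exactly. Their poses are not given: they have to be found in the camera images.
- board: Plywood assembly board, fixed, 330 (its x, away from the robot) x 360 (its y, left) x 12 mm thick: its top is 12 mm above the counter. Origin: centre of its underside. Turned up to 0.2 rad. Two steel toggle clamps on its near side, 50 mm left and right of the middle, up to 36 mm above the board, press on the near rail; they do not reach into the frame.
- sill: Near rail of the frame, fixed to the board. Bar 20 wide (x), 20 high, 270 mm long (y). Origin: middle of its underside, on the board's top; axes as the board's. Stiles (same bar) are pinned to it at y = +125 and -125 mm and carry the far rail, so the frame racks sideways as a parallelogram. The near corners do not give. The rule may bear on the frame with 20 N at most, fingers with 25 N.
- near_left (a point): Inside corner of near rail and left (+y) stile, 5 mm above the board's top (true to 1 mm when racked). Inside opening when square: 180 mm in x, 230 mm in y, both diagonals 292 mm; they differ by 1.4 mm for each mm that the far rail stands off to the side. (Long diagonal squared minus short squared = 4 x 180 x 230 x sine of the rack angle.)
- near_right (a point): Inside corner of near rail and right (-y) stile, 5 mm above the board's top.
- far_left (a point): Inside corner of far rail and left stile, 5 mm above the board's top; moves with the far rail. In the near rail's frame it stands at y = +115 mm when the frame is square. The far rail's left end face lies 20 mm farther out in y, the middle of that face 10 mm farther out in x.
- far_right (a point): Inside corner of far rail and right stile, 5 mm above the board's top; moves with the far rail; at y = -115 mm in the near rail's frame when square. The end face is 20 mm farther out in -y, its middle 10 mm farther out in x.
- rule: Sliding rule, loose, 0.3 kg, at first flat on the counter right of the board. Wooden body 160 long (x) x 24 wide x 10 mm thick, gripped across its sides; origin: middle of its underside; x points to the tongue. A steel point 6 mm wide sticks out 28 mm at the tail (-x), the 8 mm wide steel tongue at +x. Both end in a 3 mm radius nose, whose end stays 1.2 mm short of a corner when seated.
- tail (a point): Very end of the rule's fixed tail point, at x = -108 mm, 5 mm above the rule's underside.
- tip (a point): Very end of the tongue, 5 mm above the rule's underside, at x = 138 mm plus the joint value. The polished points slide easily, but a point aimed some mm beside a corner can lodge on a wall short of it: then coax it sideways into the corner. For a true reading the tongue must be held bearing steadily on the frame with 1 to 6 N.
- post (a point): On the axis of the round upright black thumb post on the tongue, 12 mm in diameter, from 9 to 39 mm above the rule's underside; this point is 30 mm above the underside and 45 mm behind the tongue's end.
- tongue (a joint): The rule's reading: how far the tongue is drawn out, 0 to 0.080 m, 0 = fully in. Overall length from end to end is 246 mm plus this. The tongue slides at about 0.5 N and stays where it is left; the rule's body on the board holds by its own friction (over 1 N).
- bracket: Small loose steel angle bracket (26 x 14 x 26 mm high) lying inside the frame near the left stile; leave it alone.
- driver: Screwdriver, 190 mm, on the counter left of the board; leave it alone.
- tape: Roll of clear tape, 90 mm across, 20 mm high, left of the board; leave it alone.
- sanitiser: White pump bottle, 68 mm across, 200 mm high, beyond the board to the left; leave it alone.
- sprayer: Green trigger spray bottle, 60 mm across, 166 mm high, beyond the board to the right; leave it alone.
- inkpad: Round red tin, 64 mm across, 28 mm high, far right; leave it alone.
- mug: White mug, 80 mm across, 90 mm high, near left; leave it alone.
- rail: Far rail: same bar, 270 mm long, parallel to the near rail, pinned 200 mm from it. Origin: underside, at the left stile's pin (10 mm from the rail's left end). The rail and stiles start up to 0.1 rad out of square to either side, and stay where left. Pushed sideways at an end it moves from about 8.5 N up; a point pressed along a diagonal into a far corner moves it at about 11 N.
Things that resemble listed ones, but are neither listed nor needed, are in the scene too. There is more than one size of the rule; the job needs the smaller.

How it is judged:
On the way, in this order (a step that is already met when the one before it is completed fails the run):
1. Rule flat in the frame from near left to far right, both ends within 4 mm of the corners, tongue bearing with 1 to 6 N, far rail within 3 mm of where it stood (((horizontal distance between tail and near_left below 0.004 m and horizontal distance between tip and far_right below 0.004 m) or (horizontal distance between tail and far_right below 0.004 m and horizontal distance between tip and near_left below 0.004 m)) and contact force between tongue and sill between 1 and 6 N and distance of far_left from where it was at the start of the episode below 0.003 m and height (world z) of rule below 0.018 m), for 0.3 s.
2. The same on the near-right to far-left diagonal (((horizontal distance between tail and near_right below 0.004 m and horizontal distance between tip and far_left below 0.004 m) or (horizontal distance between tail and far_left below 0.004 m and horizontal distance between tip and near_right below 0.004 m)) and contact force between tongue and sill between 1 and 6 N and distance of far_left from where it was at the start of the episode below 0.003 m and height (world z) of rule below 0.018 m), for 0.3 s.
At the end, for the whole second after the job is handed in: The far rail stands within 3.5 mm of its square position sideways (the diagonals agree within about 5 mm), and the rule lies flat on the board or the counter (not on top of the rails), at rest, with its tongue still (y of far_left in the frame of sill between 0.1115 and 0.1185 m and height (world z) of rule below 0.018 m and angle between rule's own z axis and vertical below 0.08 rad and linear speed of rule below 0.01 m/s and velocity of joint tongue between -0.01 and 0.01 m/s); the robot touches nothing.
It fails at once if The rule is pressed against the frame with more than 20 N (contact force between rule and sill above 20 N).
It fails at once if The fingers push on the frame with more than 25 N (contact force between the fingers and sill above 25 N).
It fails at once if A bystander (bracket, screwdriver, tape, bottles, ink pad, mug) is moved by more than 15 mm (distance of any of bracket, driver, tape, sanitiser, sprayer, inkpad, mug from where it was at the start of the episode above 0.015 m).
It also fails if it takes over 72 s, if anything falls off the work surface, if the arm or the gripper's body presses on something with over 40 N, if the wrist force passes 120 N, or if a joint passes its speed limit or range.

## Working session

There is one attempt and no reset: what is moved stays moved. The work goes in short steps, Python scripts to look and compute and a shell command to move; the robot and the scene stay as the last step left them, time stands still between calls to the robot, and variables do not carry over. Pictures are saved under pics/ and viewed, and the job is handed in when it is done.

I'll start by looking at the scene.

```bash
ls -la && mkdir -p pics
python3 - <<'E'
from rig import readout, grab_frame, env
import cv2, numpy as np
s=readout.get_state(); print(s)
print(env.hold_point_z)
for n in ("scene","top","wrist"):
    f=grab_frame(n); cv2.imwrite(f"pics/{n}0.png",f["pixels"]); print(n,{k:v for k,v in f.items() if k!="pixels"})
E
```

```text
total 12
drwxr-xr-x  3 agent agent 4096 Dec  6 18:00 .
drwxr-xr-x 23 root  root  4096 Dec  6 18:00 ..
drwxr-xr-x  2 agent agent 4096 Dec  6 18:00 pics
{'t': 0.0, 'joints': array([ 1.46759708e+00,  2.55737585e-01,  1.07012776e-01, -4.76172703e-04,
       -1.42390021e+00, -2.84602707e-01]), 'qvel': array([-0.0016136 , -0.00156386,  0.00069575, -0.00048758,  0.00098271,
        0.00109645]), 'joint_torque': array([ 1.50989476e-03, -3.86632383e+01,  2.37944144e+01,  5.36537021e+00,
       -6.11401862e-03, -2.21362257e-06]), 'tcp_pos': array([0.20774147, 0.50872408, 0.2304038 ]), 'tool_rot': array([ 9.81252837e-01, -1.92722544e-01, -1.51702916e-04,  9.31919968e-04]), 'wrist_force': array([0.25395786, 0.15463595, 0.27879411]), 'torque': array([ 0.0395602 , -0.01078164,  0.00397207]), 'gripper_width': 1.0001758574157604}
0.0187
scene {'mtx': array([[436.54544537,   0.        , 275.54433735],
       [  0.        , 436.54544537, 215.82709625],
       [  0.        ,   0.        ,   1.        ]]), 'rvec': array([ 1.09479242,  2.49869892, -0.86683602]), 'tvec': array([ 0.30535482, -0.20860675,  1.55280676])}
top {'mtx': array([[480.02351245,   0.        , 275.22927961],
       [  0.        , 480.02351245, 203.55257168],
       [  0.        ,   0.        ,   1.        ]]), 'rvec': array([ 2.14626138, -2.12219989,  0.18357218]), 'tvec': array([-0.04364526,  0.44893579,  1.36242686])}
wrist {'mtx': array([[325.1922621 ,   0.        , 271.45950442],
       [  0.        , 325.1922621 , 211.68612116],
       [  0.        ,   0.        ,   1.        ]]), 'T_tool_cam': array([[ 1.08405074e-03, -9.48693982e-01, -3.16193854e-01,
         8.26312149e-02],
       [ 9.99999406e-01,  9.93654251e-04,  4.47119032e-04,
         1.17876140e-03],
       [-1.09991768e-04, -3.16194151e-01,  9.48694496e-01,
        -1.43625049e-01],
       [ 0.00000000e+00,  0.00000000e+00,  0.00000000e+00,
         1.00000000e+00]])}
```

View pics/top0.png

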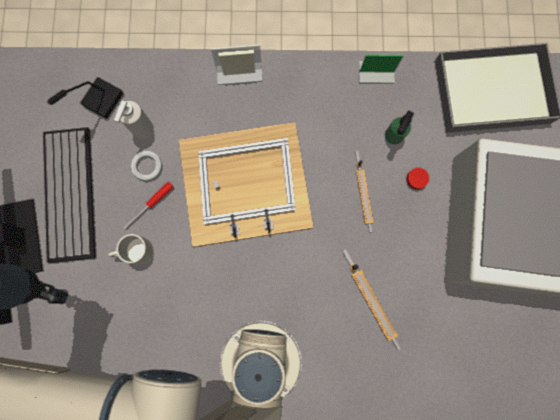

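View pics/scene0.png

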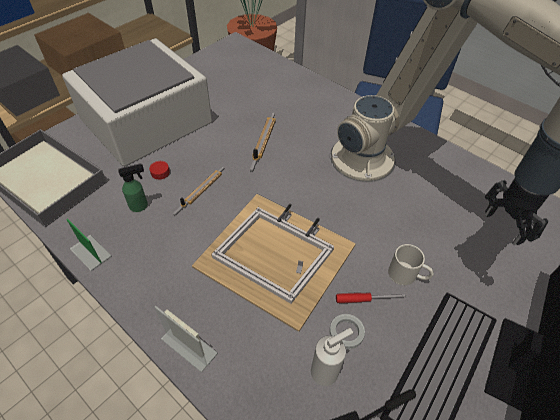

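View pics/wrist0.png

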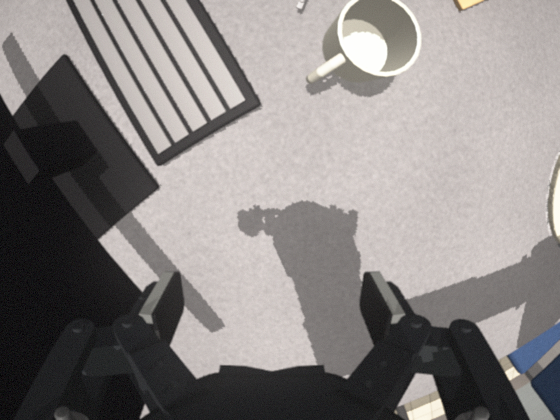

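```bash
cat > h.py <<'E'
import numpy as np, cv2
from scipy.spatial.transform import Rotation as R
from rig import readout, grab_frame, env
def ray(f,uv,state=None):
    """returns origin, unit dirs (N,3) in world"""
    uv=np.atleast_2d(np.asarray(uv,float)); K=f["mtx"]
    p=(uv-[K[0,2],K[1,2]])/[K[0,0],K[1,1]]
    if "T_tool_cam" in f:
        r=np.linalg.norm(p,axis=1); s=np.where(r>1e-9,np.sin(r)/np.maximum(r,1e-9),1)
        d=np.c_[p*s[:,None],np.cos(r)]
        T=f["T_tool_cam"]; Q=R.from_quat(f["pose"][1]).as_matrix()
        return f["pose"][0]+Q@T[:3,3], (Q@T[:3,:3]@d.T).T
    d=np.c_[p,np.ones(len(p))]; Rm=cv2.Rodrigues(f["rvec"])[0]
    return -Rm.T@f["tvec"], (Rm.T@d.T).T
def cast(f,uv,z):
    o,d=ray(f,uv); return o+d*((z-o[2])/d[:,2])[:,None]
def proj(f,P):
    P=np.atleast_2d(np.asarray(P,float)); K=f["mtx"]
    if "T_tool_cam" in f:
        T=f["T_tool_cam"]; Q=R.from_quat(f["pose"][1]).as_matrix()
        c=(P-f["pose"][0])@Q; c=(c-T[:3,3])@T[:3,:3]
        n=np.hypot(c[:,0],c[:,1]); th=np.arctan2(n,c[:,2])
        return c[:,:2]/n[:,None]*th[:,None]*K[0,0]+[K[0,2],K[1,2]]
    return cv2.projectPoints(P,f["rvec"],f["tvec"],K,None)[0][:,0]
def shot(name,save=None):
    s=readout.get_state(); f=grab_frame(name); f["pose"]=(np.array(s["tcp_pos"]),np.array(s["tool_rot"]))
    if save: cv2.imwrite("pics/"+save,f["pixels"])
    return f
def crop(f,box,k,save):
    x0,y0,x1,y1=box; cv2.imwrite("pics/"+save,cv2.resize(f["pixels"][y0:y1,x0:x1],None,fx=k,fy=k,interpolation=cv2.INTER_CUBIC))
E
python3 - <<'E'
from h import *
f=shot("top"); crop(f,(170,115,330,255),5,"top_frame.png"); crop(f,(330,140,430,360),3.5,"top_rules.png")
for z,n,pts in ((0.01,"small",[(357,151),(371,232)]),(0.01,"big",[(346,250),(399,348)]),(0.012,"board",[(179,138),(296,124),(312,229),(192,245)]),(0.032,'frame',[(198,153),(290,140),(296,215),(204,224)])):
    print(n,cast(f,pts,z).round(4).tolist())
E
```

```text
small [[0.6189, -0.2851, 0.01], [0.3724, -0.322, 0.01]]
big [[0.3185, -0.2475, 0.01], [0.043, -0.3939, 0.01]]
board [[0.6527, 0.2563, 0.012], [0.7015, -0.0995, 0.012], [0.379, -0.1478, 0.012], [0.3279, 0.2037, 0.012]]
frame [[0.6007, 0.1934, 0.032], [0.6443, -0.0808, 0.032], [0.4172, -0.0996, 0.032], [0.3877, 0.1679, 0.032]]
```

View pics/top_frame.png

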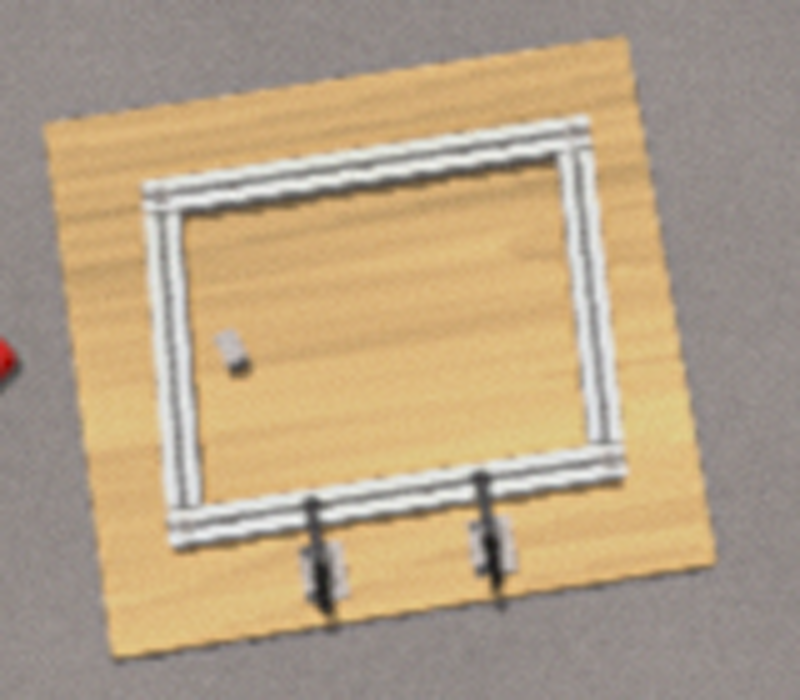

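View pics/top_rules.png

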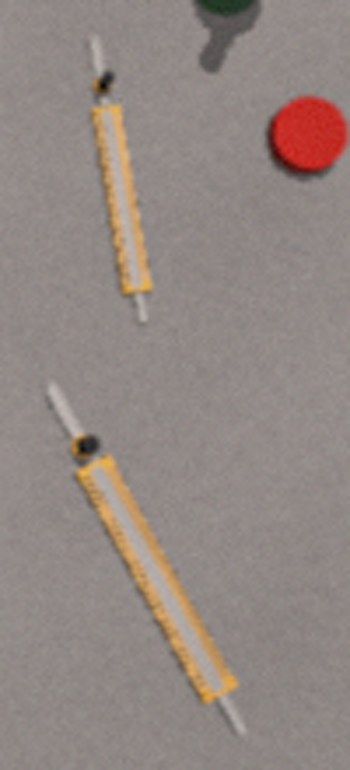

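The candidates for the rule are the small one, px (357,151)–(371,232), about 249 mm end to end, and the big one, px (346,250)–(399,348), about 312 mm. The enlarged crop confirms the upper one as the smaller. Its length fits 246 mm + ~0, its body is about 160 mm and its post is at the upper end. Next I'll measure its axis.

```bash
cat >> h.py <<'E'
def yaw(q): 
    m=R.from_quat(q).as_matrix(); return np.arctan2(m[1,0],m[0,0])
def plan(target,yawt=None,s=None,cmd=None):
    """tool-axis shift (units of 25mm) to target from current pose at current yaw, and turn wz (units of .15)"""
    s=s or readout.get_state(); m=R.from_quat(s["tool_rot"]).as_matrix()
    d=m.T@(np.array(target)-s["tcp_pos"])
    print("tcp",np.round(s["tcp_pos"],4),"yaw",round(yaw(s["tool_rot"]),4),"tilt",np.round(m[:,2],4),"t",round(s["t"],2))
    print("shift mm",np.round(d*1000,1),"units",np.round(d/0.025,2))
    if yawt is not None:
        e=(yawt-yaw(s["tool_rot"])+np.pi)%(2*np.pi)-np.pi; print("wz units total",round(-e/0.15,2))
E
python3 - <<'E'
from h import *
f=shot("top"); im=f["pixels"]; hsv=cv2.cvtColor(im,cv2.COLOR_BGR2HSV)
m=cv2.inRange(hsv,(8,80,100),(30,255,255)); 
cs=[c for c in cv2.findContours(m,cv2.RETR_EXTERNAL,cv2.CHAIN_APPROX_NONE)[0] if cv2.contourArea(c)>80]
for c in cs:
    r=cv2.minAreaRect(c); b=cv2.boxPoints(r); w=cast(f,b,0.010)
    print(np.round(r[0],1),cv2.contourArea(c),w[:,:2].round(4).tolist(),"c",w.mean(0).round(4))
plan((0.487,-0.304,0.15),0.149)
E
```

```text
[374.4 304.9] 777.0 [[0.248, -0.2597], [0.2653, -0.2909], [0.0776, -0.3931], [0.0611, -0.3624]] c [ 0.163  -0.3265  0.01  ]
[364.4 196.5] 408.0 [[0.5588, -0.2791], [0.5638, -0.3066], [0.3999, -0.3299], [0.3951, -0.3029]] c [ 0.4794 -0.3046  0.01  ]
[244.5 183.9] 12722.0 [[0.6482, 0.2656], [0.7107, -0.102], [0.3815, -0.1508], [0.3237, 0.2035]] c [0.516  0.0541 0.01  ]
tcp [0.2079 0.509  0.2309] yaw -0.3878 tilt [-3.e-04 -8.e-04 -1.e+00] t 0.25
shift mm [565.8 647.   81.5] units [22.63 25.88  3.26]
wz units total -3.58
```

```bash
python3 -m creep '[[0.87,1,0,0,0,0,1],[0.87,1,0,0,0,0,1],[0.87,1,0,0,0,0,1],[0.87,1,0,0,0,0,1],[0.87,1,0,0,0,0,1],[0.87,1,0,0,0,0,1],[0.87,1,0,0,0,0,1],[0.87,1,0,0,0,0,1]]' && python3 -m creep '[[0.87,1,0,0,0,0,1],[0.87,1,0,0,0,0,1],[0.87,1,0,0,0,0,1],[0.87,1,0,0,0,0,1],[0.87,1,0,0,0,0,1],[0.87,1,0,0,0,0,1],[0.87,1,0,0,0,0,1],[0.87,1,0,0,0,0,1]]' && python3 -m creep '[[0.87,1,0.4,0,0,0,1],[0.87,1,0.4,0,0,0,1],[0.87,1,0.4,0,0,0,1],[0.87,1,0.4,0,0,0,1],[0.87,1,0.4,0,0,0,1],[0.87,1,0.4,0,0,0,1],[0.87,1,0.4,0,0,0,1],[0.87,1,0,0,0,0,1]]' && python3 -m creep '[[0.87,0.9,0,0,0,0,1],[0.5,0.5,0,0,0,-0.9,1],[0,0,0,0,0,-0.9,1],[0,0,0,0,0,-0.9,1],[0,0,0,0,0,-0.86,1]]'; python3 -c "
from h import *
plan((.479,-.305,.12),.146)
f=shot('wrist','w1.png')"
```

```text
t: 1.25
tcp_pos: [0.2935, 0.2571, 0.2313]
tool_rot: [0.981, -0.193, -0.0, -0.0]
wrist_force: [0.9, -0.2, 0.2]
gripper_width: 1.002
t: 2.25
tcp_pos: [0.379, 0.0062, 0.2314]
tool_rot: [0.981, -0.193, 0.0, -0.0]
wrist_force: [0.1, -0.1, -0.4]
gripper_width: 1.001
t: 3.25
tcp_pos: [0.464, -0.2446, 0.1603]
tool_rot: [0.981, -0.193, -0.001, -0.0]
wrist_force: [-0.8, 0.3, -0.4]
gripper_width: 1.0
t: 3.88
tcp_pos: [0.4827, -0.2891, 0.161]
tool_rot: [0.997, 0.075, -0.0, -0.0]
wrist_force: [0.2, -0.2, -0.8]
gripper_width: 1.0
tcp [ 0.4827 -0.2891  0.161 ] yaw 0.1503 tilt [-4.e-04  2.e-04 -1.e+00] t 3.88
shift mm [-6.  15.2 41. ] units [-0.24  0.61  1.64]
wz units total 0.03
```

View pics/w1.png

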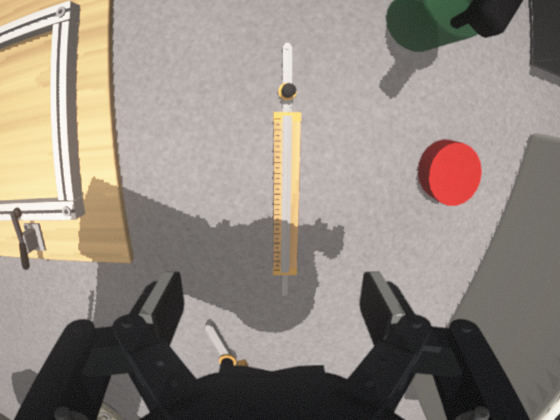

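The wrist view shows the rule: tip (287,44), post (288,90), body from (288,113) to (286,274), tail (285,295).

Run:
```python
from h import *
f=shot("wrist"); hsv=cv2.cvtColor(f["pixels"],cv2.COLOR_BGR2HSV)
b=cast(f,[(275.5,113),(301,113),(297,275),(273,275)],0.010); print(b[:,:2].round(4).tolist(), b.mean(0).round(4), np.linalg.norm(b[0]-b[3]), np.linalg.norm(b[0]-b[1]))
e=cast(f,[(287.5,43),(285,296)],0.006); print(e.round(4).tolist(), np.linalg.norm(e[0]-e[1]), np.arctan2(*(e[0]-e[1])[[1,0]]))
p=cast(f,[(288,88)],0.039);print("post top",p)
a=e[0]-e[1];a/=np.linalg.norm(a)
c=e[1]+a*.108; print("origin from tail",c.round(4))
plan((c[0],c[1],.03),np.arctan2(a[1],a[0]))
```

```text
[[0.5589, -0.2825], [0.5627, -0.305], [0.4024, -0.3303], [0.3986, -0.3057]] [ 0.4807 -0.3059  0.01  ] 0.16199531554177116 0.022826570650310324
[[0.6249, -0.283, 0.006], [0.3722, -0.3232, 0.006]] 0.2559497774400557 0.15772436845113835
post top [[ 0.5812545  -0.28869076  0.039     ]]
origin from tail [ 0.4788 -0.3062  0.006 ]
tcp [ 0.4827 -0.289   0.1611] yaw 0.147 tilt [-4.e-04  2.e-04 -1.e+00] t 3.98
shift mm [ -6.3  16.5 131.1] units [-0.25  0.66  5.24]
wz units total -0.07
```

```bash
python3 -m creep '[[-0.2,0.7,1,0,0,-0.06,0.3],[0,0,1,0,0,0,0.1],[0,0,1,0,0,0,0],[0,0,1,0,0,0,0],[0,0,1,0,0,0,0],[0,0,0.6,0,0,0,0],[0,0,0.4,0,0,0,0],[0,0,0,0,0,0,0]]' && python3 -c "
from h import *
plan((.4798,-.306,.003),.157)
f=shot('wrist','w2.png')"
```

```text
t: 4.97
tcp_pos: [0.4803, -0.3071, 0.011]
tool_rot: [0.997, 0.077, -0.0, -0.0]
wrist_force: [0.4, 0.4, 0.4]
gripper_width: 0.501
tcp [ 0.4803 -0.3071  0.011 ] yaw 0.1547 tilt [-7.e-04  1.e-04 -1.e+00] t 4.97
shift mm [-0.3 -1.1  8. ] units [-0.01 -0.04  0.32]
wz units total -0.02
```

View pics/w2.png

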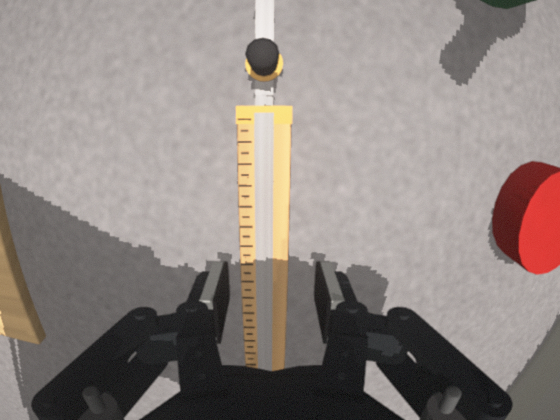

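```bash
python3 -m creep '[[0,-0.04,0.2,0,0,0,-0.1],[0,0,0.14,0,0,0,-0.2],[0,0,0,0,0,0,-1],[0,0,0,0,0,0,-1],[0,0,0,0,0,0,-1],[0,0,0,0,0,0,-1]]' && python3 -m creep '[[0,0,-0.4,0,0,0,-1],[0,0,-0.8,0,0,0,-1],[0,0,-1,0,0,0,-1],[0,0,0,0,0,0,-1]]' && python3 -c "
from h import *
f=shot('wrist','w3.png')"
```

```text
t: 5.78
tcp_pos: [0.48, -0.3059, 0.0027]
tool_rot: [0.997, 0.077, -0.0, -0.0]
wrist_force: [-1.1, 2.8, 0.9]
gripper_width: 0.255
t: 6.28
tcp_pos: [0.4818, -0.307, 0.0599]
tool_rot: [0.997, 0.078, 0.002, 0.001]
wrist_force: [-0.4, -0.8, -3.9]
gripper_width: 0.255
```

View pics/w3.png

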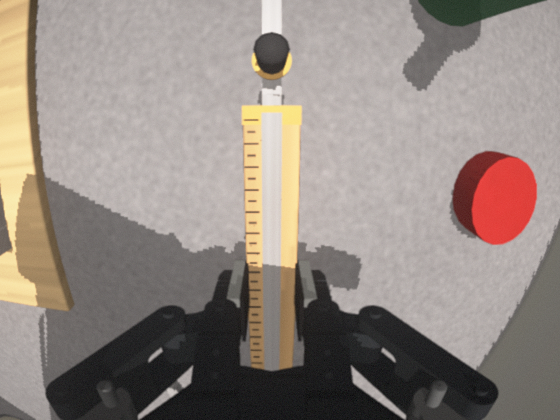

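```bash
python3 - <<'E'
from h import *
f=shot("wrist"); z0=f["pose"][0][2]-.0027
Q=R.from_quat(f["pose"][1]).as_matrix()
for uv,dz in (((242,106),.01),((302,106),.01),((272,106),.01),((272,106),0.0),((271,46),.039),((272,0),.006),((246,250),.01),((298,250),.01)):
    p=cast(f,[uv],z0+dz)[0]; print(uv,dz,(Q.T@(p-f["pose"][0])*1000).round(1))
# board fine measurement from fixed cams
E
python3 - <<'E'
from h import *
f=shot("scene"); crop(f,(185,185,365,335),4.4,"scene_frame.png")
E
```

```text
(242, 106) 0.01 [ 82.4 -10.5  -7.2]
(302, 106) 0.01 [82.4 14.3 -7.1]
(272, 106) 0.01 [82.3  1.9 -7.2]
(272, 106) 0.0 [82.3  1.9  2.8]
(271, 46) 0.039 [102.3   1.5 -36.1]
(272, 0) 0.006 [129.9   1.9  -3.1]
(246, 250) 0.01 [ 17.7 -10.   -7.3]
(298, 250) 0.01 [17.7 14.1 -7.3]
```

View pics/scene_frame.png

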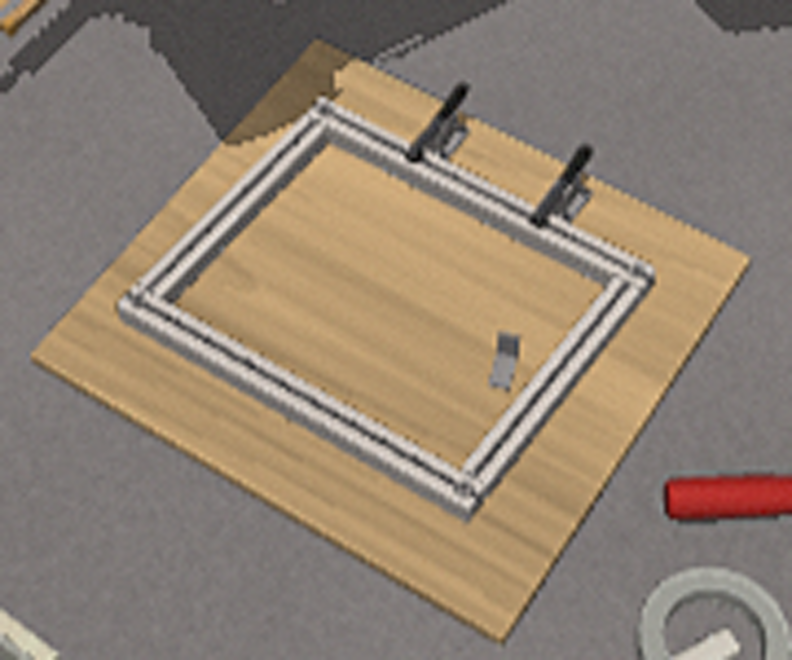

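```bash
python3 -m creep '[[0,-0.5,-1,0,0,0,-1],[0,-1,-1,0,0,0,-1],[-0.1,-1,-1,0,0,0,-1],[-0.1,-1,-1,0,0,0,-1],[-0.1,-1,-1,0,0,0,-1],[-0.1,-1,-0.6,0,0,0,-1],[-0.1,-1,0,0,0,0,-1],[-0.1,-1,0,0,0,0,-1]]' && python3 -m creep '[[-0.1,-1,0,0,0,0,-1],[-0.1,-1,0,0,0,0,-1],[-0.1,-1,0,0,0,0,-1],[-0.1,-1,0,0,0,0,-1],[-0.1,-1,0,0,0,0,-1],[-0.1,-1,0,0,0,0,-1],[0,-0.4,0,0,0,0,-1],[0,0,0,0,0,0,-1]]' && python3 -c "
from h import *
import pickle
f=shot('wrist','w4.png'); pickle.dump(f,open('w4.pkl','wb')); print(f['pose'])"
```

```text
t: 7.42
tcp_pos: [0.4355, -0.1223, 0.1966]
tool_rot: [0.997, 0.077, -0.001, -0.0]
wrist_force: [-0.9, 0.0, -3.7]
gripper_width: 0.256
t: 8.43
tcp_pos: [0.3966, 0.0327, 0.1972]
tool_rot: [0.997, 0.078, -0.001, 0.0]
wrist_force: [-0.0, 0.1, -4.1]
gripper_width: 0.258
(array([0.39661102, 0.03271922, 0.19720323]), array([ 9.96945828e-01,  7.80936647e-02, -5.84751066e-04,  2.32788115e-04]))
```

View pics/w4.png

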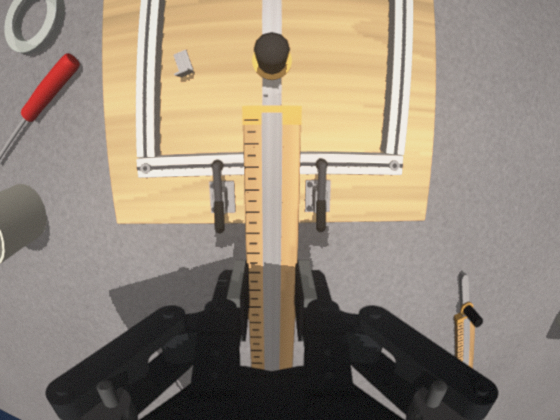

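```bash
python3 -m creep '[[1,0,-0.4,0,0,0,-1],[1,0,-0.4,0,0,0,-1],[1,0,0,0,0,0,-1],[1,0,0,0,0,0,-1],[0.6,0,0,0,0,0,-1],[0,0,0,0,0,0,-1]]' && python3 -c "
from h import *
import pickle
f=shot('wrist','w5.png'); pickle.dump(f,open('w5.pkl','wb')); print(f['pose'])"
```

```text
t: 9.22
tcp_pos: [0.5109, 0.0499, 0.217]
tool_rot: [0.997, 0.077, -0.001, 0.0]
wrist_force: [-0.3, -1.0, -2.7]
gripper_width: 0.258
(array([0.51088046, 0.04986969, 0.21699576]), array([ 9.97029846e-01,  7.70119776e-02, -7.65918653e-04,  2.32347860e-04]))
```

View pics/w5.png

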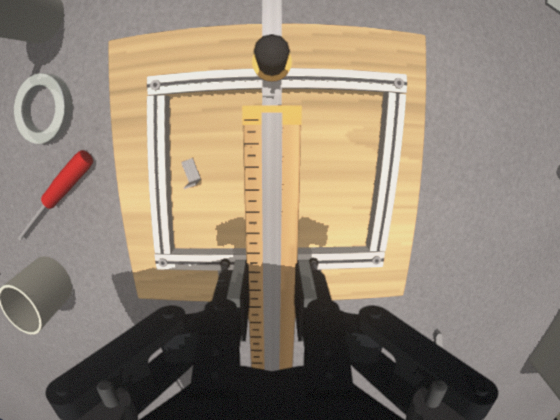

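Run:
```python
import pickle,cv2,numpy as np
f=pickle.load(open('w5.pkl','rb')); im=f["pixels"]
T=[]
for (x,y) in ((155,85),(400,83),(163,262),(377,260)):
    c=im[y-25:y+25,x-25:x+25]; T.append(cv2.resize(c,None,fx=6,fy=6,interpolation=cv2.INTER_CUBIC))
cv2.imwrite('pics/w5c.png',np.vstack([np.hstack(T[:2]),np.hstack(T[2:])]))
```

```text
(no output)
```

View pics/w5c.png

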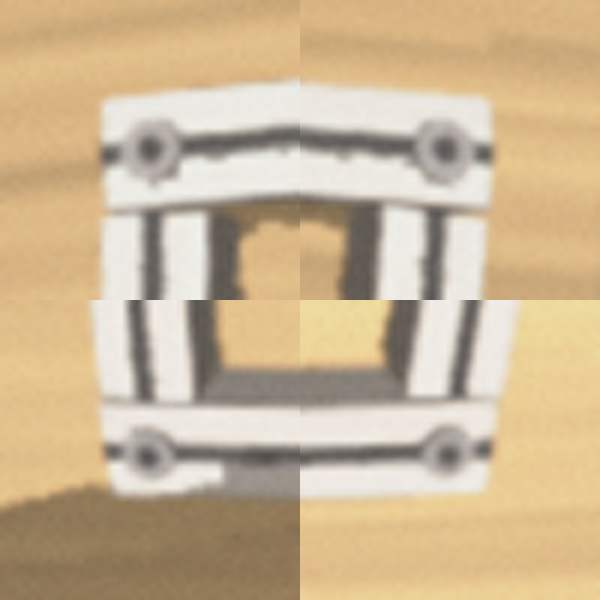

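```bash
cat > frame.py <<'E'
from h import *
import pickle
def analyse(f,px,z=0.0325,ybias=0.0019):
    # px: FL,FR,NL,NR screws ; shift camera by -ybias in tool y
    P=cast(f,px,z); Q=R.from_quat(f["pose"][1]).as_matrix(); P=P-Q[:,1]*ybias; P=P[:,:2]
    FL,FR,NL,NR=P
    print("pins",P.round(4).tolist()); L=lambda a,b:np.linalg.norm(a-b)*1000
    print("near",L(NL,NR),"far",L(FL,FR),"left",L(FL,NL),"right",L(FR,NR),"diag NL-FR",L(NL,FR),"NR-FL",L(NR,FL))
    y=(NL-NR)/np.linalg.norm(NL-NR); x=np.array([y[1],-y[0]]); a=np.arctan2(x[1],x[0]); o=(NL+NR)/2
    off=((FL+FR)/2-o)@y; yf=(FL-FR)/np.linalg.norm(FL-FR)
    print("board angle",a,"far angle",np.arctan2(-yf[0],yf[1]),"sill origin",o.round(4),"far rail off (y) mm",off*1000)
    th=np.arcsin(off/0.2)   # far shifts +y by off
    # corners in sill frame
    C={"near_left":(10,115),"near_right":(10,-115)}
    s,c=np.sin(th),np.cos(th)
    C={"near_left":(10.,125-10/c+10*-np.tan(th)*-1 if 0 else 125-10/c+10*np.tan(th)),
       "near_right":(10.,-125+10/c+10*np.tan(th)),
       "far_left":(200*c-10,125-10/c+(200*c-10)*np.tan(th)),
       "far_right":(200*c-10,-125+10/c+(200*c-10)*np.tan(th))}
    W={k:o+x*v[0]/1000+y*v[1]/1000 for k,v in C.items()}
    for k in W: print(k,np.round(C[k],1),W[k].round(4))
    for a_,b_ in (("near_left","far_right"),("near_right","far_left")):
        d=W[b_]-W[a_]; print(a_,b_,"len",L(W[a_],W[b_]),"yaw",np.arctan2(d[1],d[0]))
    return W
if __name__=="__main__":
    f=pickle.load(open('w5.pkl','rb'))
    analyse(f,[(154.75,84.6),(398.75,82.5),(162.5,262.4),(376.2,260.1)])
E
python3 frame.py
python3 - <<'E'
from h import *
f=shot("top"); T=[]
im=f["pixels"]
print(proj(f,[[.6018,.1756,.0325],[.6307,-.0711,.0325]]))
cv2.imwrite('pics/t5.png',cv2.resize(im[125:255,170:330],None,fx=5,fy=5,interpolation=cv2.INTER_CUBIC))
E
```

```text
pins [[0.6009, 0.1853], [0.6431, -0.0629], [0.4012, 0.1628], [0.4432, -0.085]]
near 251.28524420021398 far 251.75834225808168 left 200.9463543666707 right 201.17538186900356 diag NL-FR 330.8446870054443 NR-FL 312.9201763352338
board angle 0.16792113498756586 far angle 0.1687257167517101 sill origin [0.4222 0.0389] far rail off (y) mm -11.388525081930663
near_left [ 10.  114.4] [0.4129 0.1534]
near_right [  10.  -115.6] [ 0.4514 -0.0734]
far_left [189.7 104.2] [0.5918 0.1733]
far_right [ 189.7 -125.8] [ 0.6302 -0.0534]
near_left far_right len 299.97780067372304 yaw -0.7606701740917593
near_right far_left len 283.8309660259359 yaw 1.0532474146977007
[[203.96238045 152.67446271]
 [286.75263412 144.28258734]]
```

View pics/t5.png

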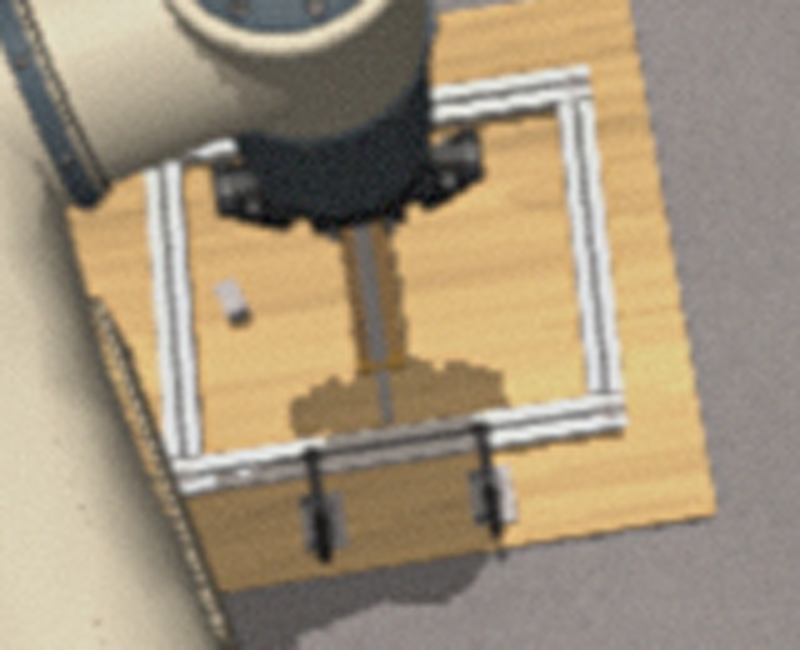

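Run:
```python
from h import *
f=shot("top")
P=cast(f,[(201.3,154.5),(285.5,141.5),(206.5,220.3),(291.5,206.9)],.0325)
print(P.round(4).tolist())
g=[[0.6009,0.1853],[0.6431,-0.0629],[0.4012,0.1628],[0.4432,-0.085]]
d=P[:,:2]-g; print((d*1000).round(1), (d.mean(0)*1000).round(1))
```

```text
[[0.5961, 0.1833, 0.0325], [0.6393, -0.0673, 0.0325], [0.3986, 0.1609, 0.0325], [0.441, -0.0863, 0.0325]]
[[-4.8 -2. ]
 [-3.8 -4.4]
 [-2.6 -1.9]
 [-2.2 -1.3]] [-3.4 -2.4]
```

```bash
python3 - <<'E'
from frame import *
f=pickle.load(open('w5.pkl','rb')); W=analyse(f,[(154.75,84.6),(398.75,82.5),(162.5,262.4),(376.2,260.1)])
b=cast(f,[(190,160),(197,182),(186,187)],.025)[:,:2]-R.from_quat(f["pose"][1]).as_matrix()[:2,1]*.0019; print(b)
for a,c in (("near_left","far_right"),("near_right","far_left")):
    u=(W[c]-W[a]);u/=np.linalg.norm(u); print([ (round(float((p-W[a])@u),4), round(float((p-W[a])@[-u[1],u[0]]),4)) for p in b])
E
python3 -m creep '[[0,0,0,0,0,0.95,-1],[0,0,0.4,0,0,0.95,-1],[0,0,0.6,0,0,0.95,-1],[0,0,0.6,0,0,0.95,-1],[0,0,0.6,0,0,0.95,-1],[0,0,0.6,0,0,0.95,-1],[0,0,0.6,0,0,0.4,-1],[0,0,0.4,0,0,0,-1]]'; python3 -c "
from h import *
plan((.4953,.0750,.045),-.7607)"
```

```text
pins [[0.6009, 0.1853], [0.6431, -0.0629], [0.4012, 0.1628], [0.4432, -0.085]]
near 251.28524420021398 far 251.75834225808168 left 200.9463543666707 right 201.17538186900356 diag NL-FR 330.8446870054443 NR-FL 312.9201763352338
board angle 0.16792113498756586 far angle 0.1687257167517101 sill origin [0.4222 0.0389] far rail off (y) mm -11.388525081930663
near_left [ 10.  114.4] [0.4129 0.1534]
near_right [  10.  -115.6] [ 0.4514 -0.0734]
far_left [189.7 104.2] [0.5918 0.1733]
far_right [ 189.7 -125.8] [ 0.6302 -0.0534]
near_left far_right len 299.97780067372304 yaw -0.7606701740917593
near_right far_left len 283.8309660259359 yaw 1.0532474146977007
[[0.52473428 0.13965966]
 [0.50179913 0.12961164]
 [0.49449216 0.14137607]]
[(0.0904, 0.0671), (0.0808, 0.0441), (0.0674, 0.0475)]
[(0.2214, 0.0416), (0.2013, 0.0566), (0.208, 0.0688)]
t: 10.38
tcp_pos: [0.5098, 0.0503, 0.1225]
tool_rot: [0.929, -0.37, -0.0, 0.0]
wrist_force: [0.2, -1.1, -3.2]
gripper_width: 0.256
tcp [0.5098 0.0503 0.1225] yaw -0.759 tilt [-2.e-04  1.e-04 -1.e+00] t 10.38
shift mm [-27.6  -8.   77.5] units [-1.1  -0.32  3.1 ]
wz units total 0.01
```

```bash
python3 -m creep '[[-0.4,-0.1,0.8,0,0,0,-1],[-0.4,-0.12,0.8,0,0,0,-1],[-0.3,-0.1,0.8,0,0,0,-1],[0,0,0.7,0,0,0,-1],[0,0,0,0,0,0,-1]]'; python3 -c "
from h import *
plan((.4953,.0750,.0147),-.7607)
f=shot('wrist','w6.png')
f=shot('scene'); crop(f,(185,165,365,315),4.4,'s6.png')
print(proj(f,[[.4187,.1479,.047],[.4129,.1534,.032],[.4129,.1534,.012]])) "
```

```text
t: 11.0
tcp_pos: [0.4951, 0.0748, 0.0446]
tool_rot: [0.929, -0.37, -0.001, 0.001]
wrist_force: [-0.6, 0.5, -2.8]
gripper_width: 0.258
tcp [0.4951 0.0748 0.0446] yaw -0.7585 tilt [-2.1e-03 -9.0e-04 -1.0e+00] t 11.0
shift mm [ 0.1 -0.4 29.9] units [ 0.   -0.01  1.2 ]
wz units total 0.01
[[321.58882891 243.62108969]
 [323.81681865 246.43764291]
 [323.13985742 250.29832134]]
```

View pics/w6.png

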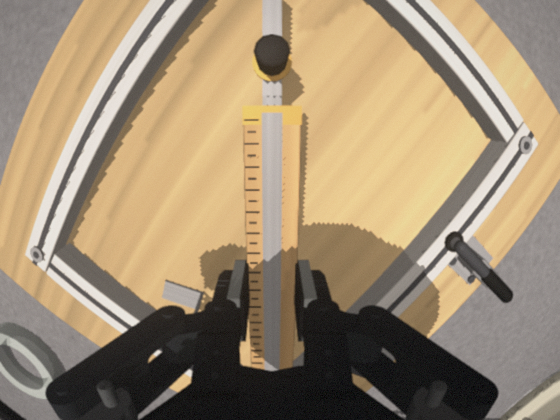

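View pics/s6.png

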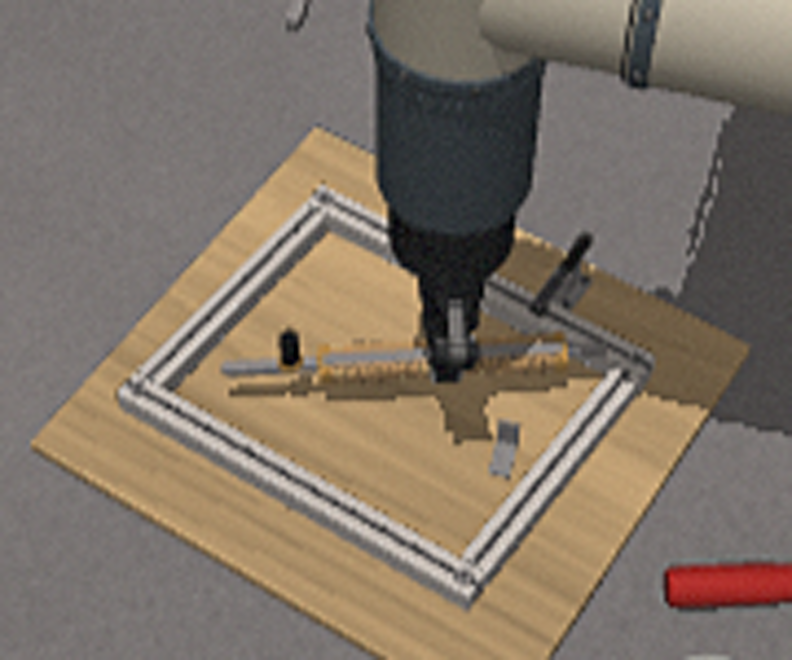

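```bash
python3 -m creep '[[0,0,0.6,0,0,0,-1],[0,0,0.3,0,0,0,-1],[0,0,0.2,0,0,0,-1],[0,0,0,0,0,0,-1]]';  python3 -m creep '[[0,0,0.05,0,0,0,-1],[0,0,0,0,0,0,-1]]'; python3 -c "
from h import *
plan((.4953,.0750,.0147),-.7607)
f=shot('wrist','w7.png')
f=shot('scene'); crop(f,(275,205,355,265),10,'s7.png')"
```

```text
t: 11.6
tcp_pos: [0.4961, 0.0751, 0.0179]
tool_rot: [0.929, -0.371, 0.0, 0.0]
wrist_force: [0.3, 0.8, -2.6]
gripper_width: 0.256
t: 11.85
tcp_pos: [0.4962, 0.0752, 0.0167]
tool_rot: [0.929, -0.371, 0.0, -0.0]
wrist_force: [-0.5, -0.4, -3.3]
gripper_width: 0.254
tcp [0.4962 0.0752 0.0167] yaw -0.7597 tilt [ 4.e-04  1.e-04 -1.e+00] t 11.85
shift mm [-0.5  0.8  2. ] units [-0.02  0.03  0.08]
wz units total 0.01
```

View pics/w7.png

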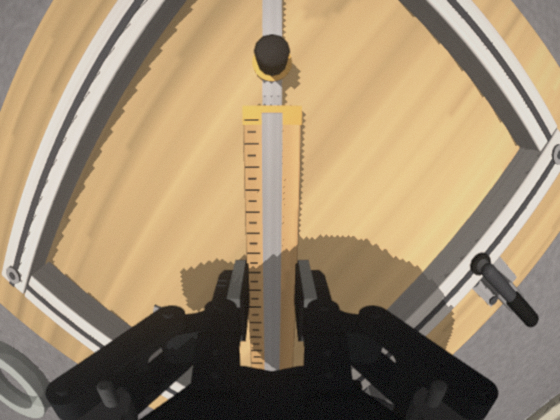

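View pics/s7.png

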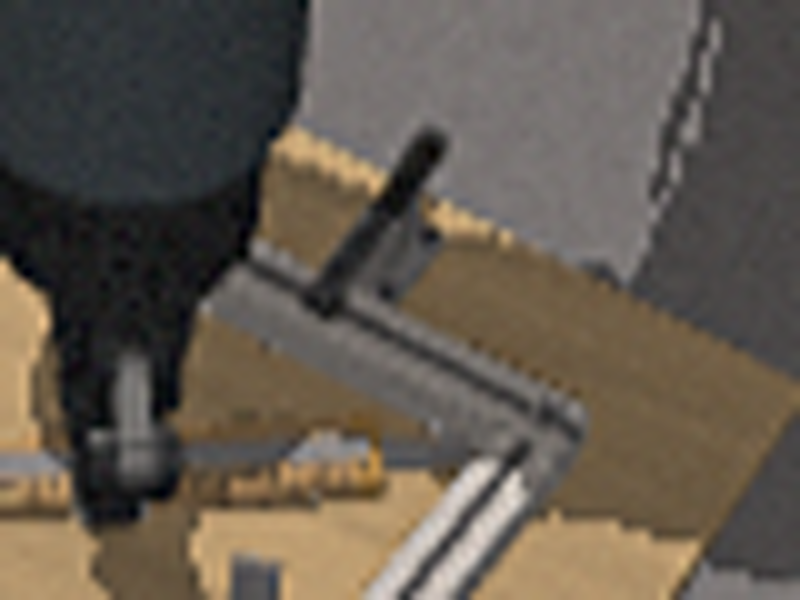

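```bash
python3 -m creep '[[0,0,0.05,0,0,0,-1],[0,0,0,0,0,0,-1]]';  python3 -m creep '[[-0.08,0,0,0,0,0,-1],[-0.08,0,0,0,0,0,-1],[0,0,0,0,0,0,-1]]';python3 -m creep '[[-0.04,0,0,0,0,0,-1],[0,0,0,0,0,0,-1]]'; python3 -c "
from h import *
s=readout.get_state(); print(s['wrist_force'],R.from_quat(s['tool_rot']).as_matrix().T@s['wrist_force'])
plan((.4953,.0750,.0147),-.7607)"
```

```text
t: 12.2
tcp_pos: [0.496, 0.0751, 0.0152]
tool_rot: [0.929, -0.371, -0.0, 0.0]
wrist_force: [-0.4, -0.2, -3.0]
gripper_width: 0.257
t: 12.58
tcp_pos: [0.493, 0.078, 0.0153]
tool_rot: [0.929, -0.371, -0.0, 0.0]
wrist_force: [-0.3, -0.6, -2.7]
gripper_width: 0.258
t: 12.82
tcp_pos: [0.4924, 0.0786, 0.0153]
tool_rot: [0.929, -0.371, 0.0, -0.0]
wrist_force: [-0.0, 0.7, -4.0]
gripper_width: 0.254
[-0.00932121  0.69177039 -4.03871534] [-0.4832245  -0.49500756  4.03872707]
tcp [0.4924 0.0786 0.0153] yaw -0.7598 tilt [ 0.  0. -1.] t 12.82
shift mm [4.6 0.6 0.6] units [0.18 0.02 0.02]
wz units total 0.01
```

```bash
for i in 1; do python3 -m creep '[[-0.04,0,0,0,0,0,-1],[0,0,0,0,0,0,-1]]'; python3 -m creep '[[-0.04,0,0,0,0,0,-1],[0,0,0,0,0,0,-1]]'; python3 -m creep '[[-0.03,0,0,0,0,0,-1],[0,0,0,0,0,0,-1]]'; done; python3 -c "
from h import *
s=readout.get_state(); print(s['wrist_force'],R.from_quat(s['tool_rot']).as_matrix().T@s['wrist_force'])"
```

```text
t: 13.08
tcp_pos: [0.492, 0.0794, 0.0155]
tool_rot: [0.929, -0.371, 0.0, -0.0]
wrist_force: [1.2, 0.3, -4.8]
gripper_width: 0.256
t: 13.32
tcp_pos: [0.492, 0.0797, 0.0157]
tool_rot: [0.929, -0.371, 0.001, -0.0]
wrist_force: [3.9, -3.2, -3.1]
gripper_width: 0.252
t: 13.58
tcp_pos: [0.492, 0.0799, 0.016]
tool_rot: [0.929, -0.37, 0.001, -0.0]
wrist_force: [6.7, -5.2, -3.5]
gripper_width: 0.261
[ 6.68684167 -5.23902787 -3.48047661] [ 8.44767708 -0.79480183  3.50428653]
```

```bash
python3 -m creep '[[0.04,0,0.03,0,0,0,-1],[0,0,0,0,0,0,-1]]'; python3 -m creep '[[0,0,0.02,0,0,0,-1],[0,0,0,0,0,0,-1]]'; python3 -c "
from h import *
s=readout.get_state(); print(s['tcp_pos'],R.from_quat(s['tool_rot']).as_matrix().T@s['wrist_force'])"
```

```text
t: 13.82
tcp_pos: [0.492, 0.0797, 0.015]
tool_rot: [0.929, -0.371, 0.001, -0.0]
wrist_force: [4.5, -2.8, -1.8]
gripper_width: 0.255
t: 14.08
tcp_pos: [0.4919, 0.0797, 0.0147]
tool_rot: [0.929, -0.371, 0.001, -0.0]
wrist_force: [4.0, -4.3, 2.4]
gripper_width: 0.261
[0.49194941 0.07970956 0.01470011] [ 5.90577395  0.38195433 -2.41704323]
```

```bash
python3 -m creep '[[0,0,0,0,0,0,-0.3],[0,0,0,0,0,0,-0.3],[0,0,-0.4,0,0,0,-0.3],[0,0,-0.4,0,0,0,-0.3],[0,0,0,0,0,0,-0.3]]'; python3 -c "
from h import *
s=readout.get_state(); plan(s['tcp_pos'],-.7607); f=shot('wrist','w8.png')"
```

```text
t: 14.7
tcp_pos: [0.492, 0.0802, 0.0353]
tool_rot: [0.929, -0.371, 0.001, -0.001]
wrist_force: [-0.0, 0.3, 0.4]
gripper_width: 0.349
tcp [0.492  0.0802 0.0353] yaw -0.7596 tilt [ 0.0023  0.0011 -1.    ] t 14.7
shift mm [0. 0. 0.] units [0. 0. 0.]
wz units total 0.01
```

View pics/w8.png

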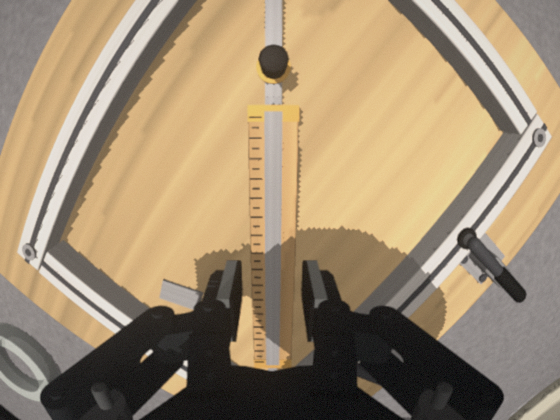

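```bash
python3 -m creep '[[0.9,0,0,0,0,0,-0.4],[1,0,0,0,0,0,-0.4],[1,0,0,0,0,0,-0.4],[0.8,0,0,0,0,0,-0.4],[0.4,0,0,0,0,0,-0.4],[0,0,0,0,0,0,-0.4]]'; python3 -c "
from h import *
s=readout.get_state(); plan(s['tcp_pos'],-.7607); f=shot('wrist','w9.png')"
```

```text
t: 15.5
tcp_pos: [0.5654, 0.0089, 0.0337]
tool_rot: [0.929, -0.371, -0.0, 0.0]
wrist_force: [-0.8, -0.3, 1.1]
gripper_width: 0.296
tcp [0.5654 0.0089 0.0337] yaw -0.7607 tilt [-6.e-04  0.e+00 -1.e+00] t 15.5
shift mm [0. 0. 0.] units [0. 0. 0.]
wz units total 0.0
```

View pics/w9.png

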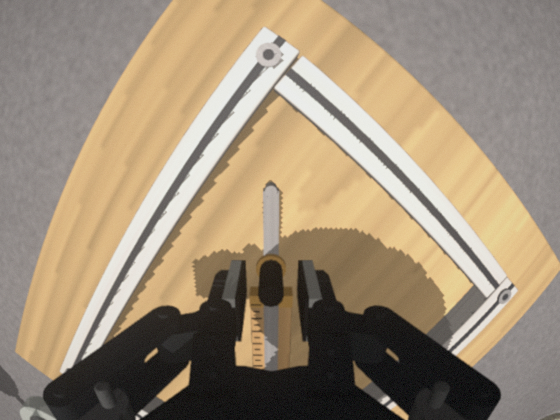

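Run:
```python
from h import *
f=shot("wrist"); crop(f,(220,30,330,210),4,"w9c.png")
Q=R.from_quat(f["pose"][1]).as_matrix()
for uv,z in (((271,183),.017),((275.5,90),.032),((268,54),.0325),((280,96),.012)):
    p=cast(f,[uv],z)[0]; print(uv,z,p.round(4),(Q.T@(p-f["pose"][0])*1000).round(1))
```

```text
(271, 183) 0.017 [ 0.5972 -0.0219  0.017 ] [44.8  0.4 16.7]
(275.5, 90) 0.032 [ 0.629  -0.0549  0.032 ] [90.6  2.4  1.7]
(268, 54) 0.0325 [ 0.6431 -0.0636  0.0325] [106.8  -0.9   1.2]
(280, 96) 0.012 [ 0.6259 -0.0553  0.012 ] [88.6  4.9 21.7]
```

View pics/w9c.png

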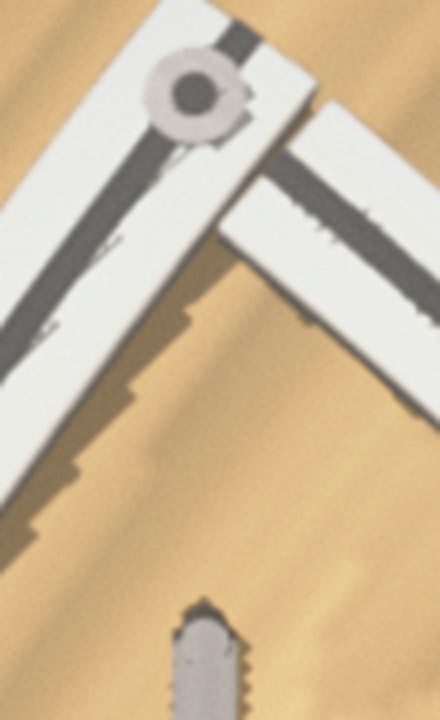

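```bash
python3 -m creep '[[0,0,0,0,0,0,-1],[0,0,0,0,0,0,-1],[0,0,0,0,0,0,-1]]'; python3 -m creep '[[0.3,0.01,0,0,0,0,-1],[0.4,0.01,0,0,0,0,-1],[0.4,0.015,0,0,0,0,-1],[0.3,0.015,0,0,0,0,-1],[0,0,0,0,0,0,-1]]'; python3 -c "
from h import *
s=readout.get_state(); plan(s['tcp_pos'],-.7607); print(R.from_quat(s['tool_rot']).as_matrix().T@s['wrist_force']);f=shot('wrist','w10.png'); crop(f,(200,0,350,300),2.6,'w10c.png')"
```

```text
t: 15.98
tcp_pos: [0.5654, 0.0094, 0.0343]
tool_rot: [0.929, -0.371, 0.0, -0.0]
wrist_force: [0.4, 0.0, 1.4]
gripper_width: 0.107
t: 16.6
tcp_pos: [0.591, -0.0163, 0.0342]
tool_rot: [0.929, -0.371, 0.001, -0.0]
wrist_force: [2.1, 1.3, 1.7]
gripper_width: 0.106
tcp [ 0.591  -0.0163  0.0342] yaw -0.7605 tilt [ 0.0014 -0.     -1.    ] t 16.6
shift mm [0. 0. 0.] units [0. 0. 0.]
wz units total 0.0
[ 0.58388058 -2.39929348 -1.64843238]
```

View pics/w10c.png

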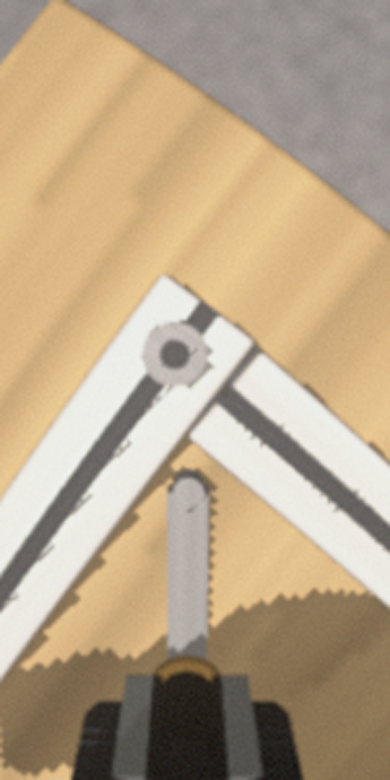

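```bash
python3 -m creep '[[0.15,0,0,0,0,0,-1],[0.1,0,0,0,0,0,-1],[0,0,0,0,0,0,-1]]'; python3 -m creep '[[0.05,0,0,0,0,0,-1],[0,0,0,0,0,0,-1]]'; python3 -c "
from h import *
s=readout.get_state(); plan(s['tcp_pos'],-.7607); print(R.from_quat(s['tool_rot']).as_matrix().T@s['wrist_force'])"; python3 -m creep '[[0.04,0,0,0,0,0,-1],[0,0,0,0,0,0,-1]]';python3 -c "
from h import *
s=readout.get_state(); print(R.from_quat(s['tool_rot']).as_matrix().T@s['wrist_force']);f=shot('wrist','w11.png'); crop(f,(200,0,350,300),2.6,'w11c.png')"
```

```text
t: 17.02
tcp_pos: [0.5949, -0.0202, 0.0342]
tool_rot: [0.929, -0.371, 0.0, -0.0]
wrist_force: [2.8, 1.9, 1.3]
gripper_width: 0.106
t: 17.27
tcp_pos: [0.5956, -0.021, 0.0342]
tool_rot: [0.929, -0.371, 0.0, -0.0]
wrist_force: [2.5, 2.7, 1.9]
gripper_width: 0.11
tcp [ 0.5956 -0.021   0.0342] yaw -0.7597 tilt [ 4.e-04 -0.e+00 -1.e+00] t 17.27
shift mm [0. 0. 0.] units [0. 0. 0.]
wz units total 0.01
[-0.02395691 -3.65171062 -1.87889851]
t: 17.52
tcp_pos: [0.5963, -0.0217, 0.0341]
tool_rot: [0.929, -0.371, 0.0, -0.0]
wrist_force: [2.4, 1.7, 3.6]
gripper_width: 0.108
[ 0.56244032 -2.91002451 -3.55209217]
```

View pics/w11c.png

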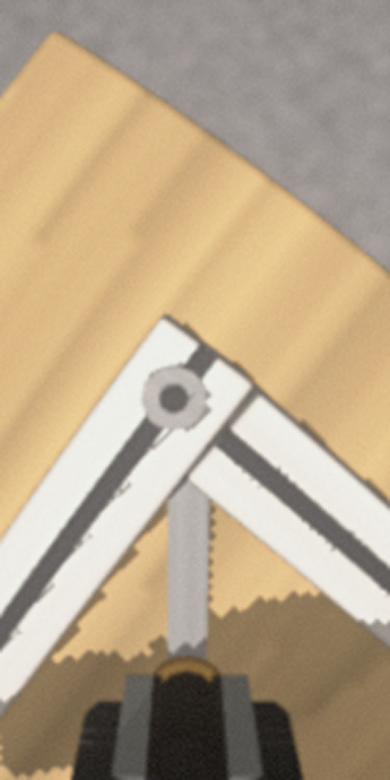

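```bash
cat > fx.py <<'E'
from h import *
s=readout.get_state(); print("tool F",(R.from_quat(s['tool_rot']).as_matrix().T@s['wrist_force']).round(2),"world",np.round(s['wrist_force'],2),np.round(s['tcp_pos'],4))
E
python3 -m creep '[[0.04,0,0,0,0,0,-1],[0,0,0,0,0,0,-1]]'; python3 fx.py; python3 -m creep '[[0.03,0,0,0,0,0,-1],[0,0,0,0,0,0,-1]]'; python3 fx.py
```

```text
t: 17.82
tcp_pos: [0.597, -0.0224, 0.0341]
tool_rot: [0.929, -0.371, 0.0, -0.0]
wrist_force: [2.7, 2.7, 3.7]
gripper_width: 0.109
tool F [ 0.09 -3.81 -3.68] world [2.69 2.7  3.68] [ 0.597  -0.0224  0.0341]
t: 18.08
tcp_pos: [0.5972, -0.0226, 0.0339]
tool_rot: [0.929, -0.371, -0.0, -0.0]
wrist_force: [1.3, 4.8, 4.1]
gripper_width: 0.113
tool F [-2.34 -4.4  -4.1 ] world [1.33 4.8  4.11] [ 0.5972 -0.0226  0.0339]
```

```bash
python3 -m creep '[[0.01,0,0,0,0,0,-1],[0,0,0,0,0,0,-1],[0,0,0,0,0,0,-1]]'; python3 fx.py; python3 -m creep '[[0,0,0,0,0,0,-1],[0,0,0,0,0,0,-1]]'; python3 fx.py;python3 -c "
from h import *
f=shot('wrist','w12.png'); crop(f,(200,100,350,250),4,'w12c.png')
f=shot('scene'); crop(f,(185,165,365,315),4.4,'s12.png')"
```

```text
t: 18.45
tcp_pos: [0.5973, -0.0226, 0.0339]
tool_rot: [0.929, -0.371, -0.0, -0.0]
wrist_force: [0.4, 5.3, 4.2]
gripper_width: 0.111
tool F [-3.38 -4.15 -4.23] world [0.41 5.33 4.23] [ 0.5973 -0.0226  0.0339]
t: 18.7
tcp_pos: [0.5973, -0.0227, 0.0339]
tool_rot: [0.929, -0.371, -0.0, -0.0]
wrist_force: [-0.3, 4.7, 3.2]
gripper_width: 0.111
tool F [-3.46 -3.19 -3.16] world [-0.31  4.7   3.16] [ 0.5973 -0.0227  0.0339]
```

View pics/w12c.png

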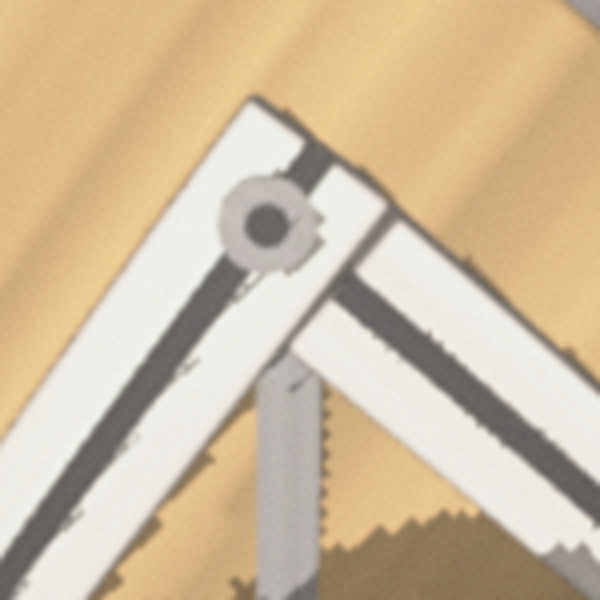

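View pics/s12.png

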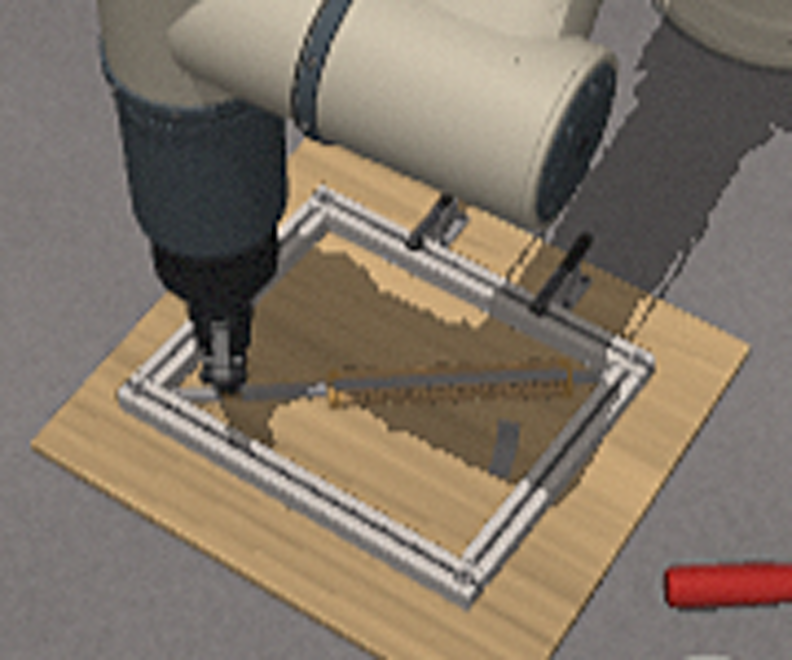

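```bash
python3 -m creep '[[0,-0.03,0,0,0,0,-1],[0,0,0,0,0,0,-1],[0,0,0,0,0,0,-1],[0,0,0,0,0,0,-1]]'; python3 fx.py; python3 -m creep '[[-0.01,0,0,0,0,0,-1],[0,0,0,0,0,0,-1],[0,0,0,0,0,0,-1],[0,0,0,0,0,0,-1]]'; python3 fx.py
```

```text
t: 19.3
tcp_pos: [0.5975, -0.0226, 0.0337]
tool_rot: [0.929, -0.371, -0.001, 0.0]
wrist_force: [-1.9, 3.9, 2.9]
gripper_width: 0.107
tool F [-4.13 -1.52 -2.92] world [-1.94  3.95  2.93] [ 0.5975 -0.0226  0.0337]
t: 19.8
tcp_pos: [0.5976, -0.0226, 0.0338]
tool_rot: [0.929, -0.371, -0.0, 0.0]
wrist_force: [-1.7, 2.4, 0.2]
gripper_width: 0.113
tool F [-2.9  -0.55 -0.19] world [-1.72  2.4   0.19] [ 0.5976 -0.0226  0.0338]
```

```bash
python3 -m creep '[[-0.2,0,0,0,0,0,-1],[-0.4,0,0,0,0,0,-1],[-0.5,0,0,0,0,0,-1],[-0.5,0,0,0,0,0,-1],[-0.2,0,0,0,0,0,-1],[0,0,0,0,0,0,-0.3],[0,0,0,0,0,0,-0.3]]'; python3 fx.py; python3 -m creep '[[-0.5,0,0,0,0,0,-0.3],[-1,0,0,0,0,0,-0.3],[-1,0,0,0,0,0,-0.3],[-1,0,0,0,0,0,-0.3],[-0.6,0,0,0,0,0,-0.2],[0,0,0,0,0,0,-0.2]]'; python3 -c "
from h import *
f=shot('wrist','w13.png'); plan((.4919,.0797,.0147),-.7607)"
```

```text
t: 20.68
tcp_pos: [0.5653, 0.0087, 0.0337]
tool_rot: [0.929, -0.371, -0.0, -0.0]
wrist_force: [-0.3, -0.9, -0.0]
gripper_width: 0.35
tool F [0.36 0.86 0.05] world [-0.33 -0.87 -0.05] [0.5653 0.0087 0.0337]
t: 21.42
tcp_pos: [0.4905, 0.0798, 0.0342]
tool_rot: [0.929, -0.37, 0.0, -0.0]
wrist_force: [0.2, 0.0, 0.1]
gripper_width: 0.402
tcp [0.491  0.0795 0.0342] yaw -0.7589 tilt [ 4.e-04  0.e+00 -1.e+00] t 21.48
shift mm [ 0.5 -0.7 19.5] units [ 0.02 -0.03  0.78]
wz units total 0.01
```

View pics/w13.png

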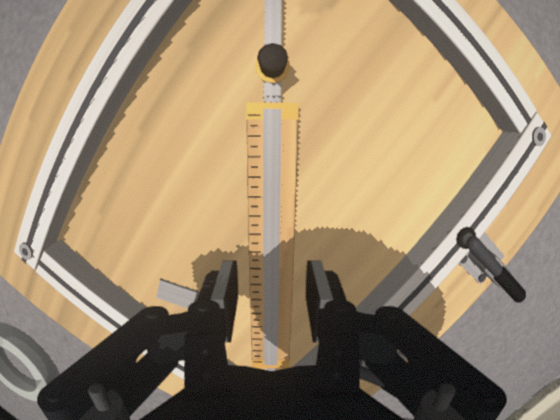

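```bash
python3 -m creep '[[0.02,-0.03,0.4,0,0,0,-0.2],[0,0,0.38,0,0,0,-0.2],[0,0,0,0,0,0,-0.2],[0,0,0,0,0,0,-1],[0,0,0,0,0,0,-1],[0,0,0,0,0,0,-1],[0,0,-0.4,0,0,0,-1],[0,0,-0.8,0,0,0,-1]]'; python3 -m creep '[[0,0,-1,0,0,0,-1],[0,0,-1,0,0,-0.5,-1],[0,0,-0.5,0,0,-0.95,-1],[0,0,0,0,0,-0.95,-1],[0,0,0,0,0,-0.95,-1],[0,0,0,0,0,-0.95,-1],[0,0,0,0,0,-0.95,-1],[0,0,0,0,0,-0.95,-1]]';python3 -m creep '[[0,0,0,0,0,-0.95,-1],[0,0,0,0,0,-0.95,-1],[0,0,0,0,0,-0.95,-1],[0,0,0,0,0,-0.95,-1],[0,0,0,0,0,-0.95,-1],[0,0,0,0,0,-0.95,-1],[0,0,0,0,0,-0.2,-1],[0,0,0,0,0,0,-1]]';python3 -c "
from h import *
f=shot('wrist','w14.png'); plan((.5076+.0006,.0254+.0011,.045),1.0532); print(readout.get_state()['joints'])"
```

```text
t: 22.48
tcp_pos: [0.4912, 0.0792, 0.0447]
tool_rot: [0.929, -0.371, -0.001, 0.001]
wrist_force: [0.4, 0.3, -2.6]
gripper_width: 0.256
t: 23.48
tcp_pos: [0.4912, 0.0794, 0.1074]
tool_rot: [0.996, 0.087, -0.0, -0.0]
wrist_force: [-0.1, -0.5, -3.7]
gripper_width: 0.254
t: 24.48
tcp_pos: [0.4917, 0.0795, 0.1072]
tool_rot: [0.865, 0.503, -0.0, -0.0]
wrist_force: [-0.0, 0.2, -2.9]
gripper_width: 0.259
tcp [0.4917 0.0794 0.1072] yaw 1.0531 tilt [-2.e-04  1.e-04 -1.e+00] t 24.52
shift mm [-37.8  40.6  62.1] units [-1.51  1.62  2.49]
wz units total -0.0
[ 4.75256546e-01  2.29700281e-01 -2.52721247e-01 -1.89354844e-04
 -1.08852821e+00  2.14875640e+00]
```

View pics/w14.png

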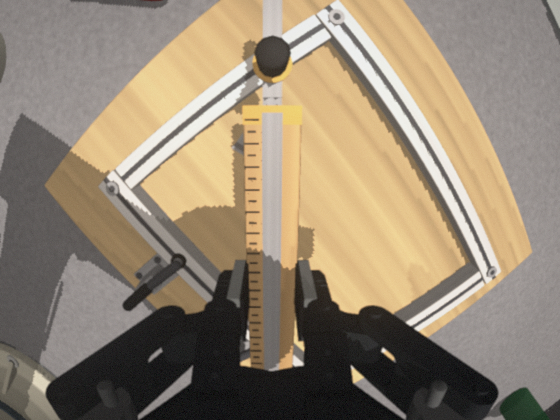

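```bash
python3 -m creep '[[-0.5,0.5,0,0,0,0,-1],[-0.6,0.6,0,0,0,0,-1],[-0.41,0.52,0.4,0,0,0,-1],[0,0,0.8,0,0,0,-1],[0,0,0.8,0,0,0,-1],[0,0,0.49,0,0,0,-1],[0,0,0,0,0,0,-1]]'; python3 -c "
from h import *
f=shot('wrist','w15.png'); plan((.5076+.0006,.0254+.0011,.0155),1.0532)
f=shot('scene'); crop(f,(185,165,365,315),4.4,'s15.png')"
```

```text
t: 25.4
tcp_pos: [0.5079, 0.0261, 0.0437]
tool_rot: [0.864, 0.503, -0.001, -0.0]
wrist_force: [-0.1, 0.5, -3.3]
gripper_width: 0.26
tcp [0.5086 0.0263 0.0447] yaw 1.055 tilt [-4.e-04 -4.e-04 -1.e+00] t 25.45
shift mm [-0.1 -0.4 29.2] units [-0.   -0.02  1.17]
wz units total 0.01
```

View pics/w15.png

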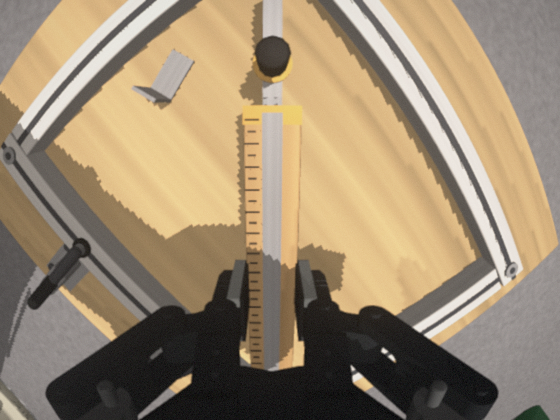

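View pics/s15.png

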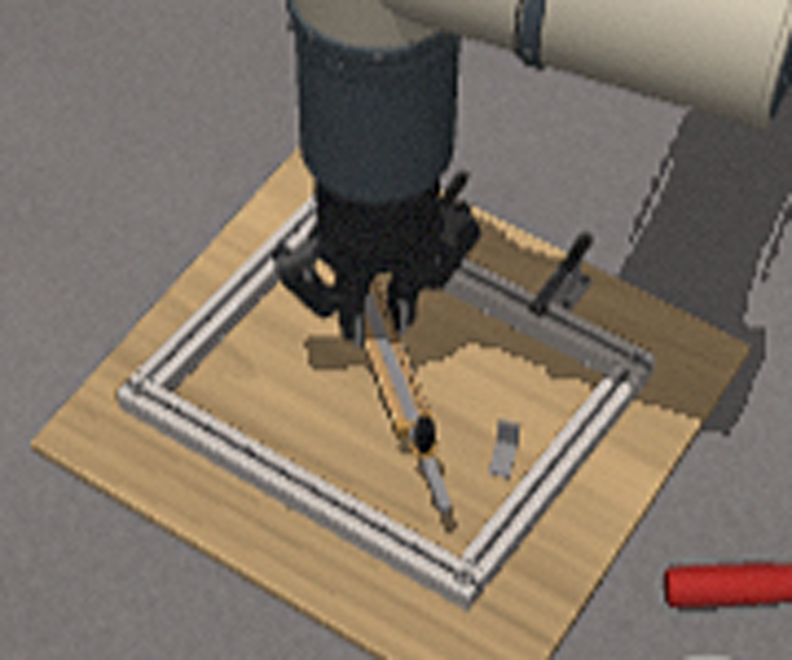

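```bash
python3 -m creep '[[0,0,0.5,0,0,0,-1],[0,0,0.2,0,0,0,-1],[0,0,0,0,0,0,-1]]'; python3 fx.py; python3 -m creep '[[0,0,0.25,0,0,0,-1],[0,0,0.17,0,0,0,-1],[0,0,0,0,0,0,-1]]'; python3 fx.py;  python3 -m creep '[[0,0,0.03,0,0,0,-1],[-0.08,0,0,0,0,0,-1],[-0.04,0,0,0,0,0,-1],[0,0,0,0,0,0,-1]]'; python3 fx.py
```

```text
t: 25.88
tcp_pos: [0.508, 0.0265, 0.0267]
tool_rot: [0.864, 0.503, -0.001, -0.0]
wrist_force: [0.2, -0.4, -2.5]
gripper_width: 0.257
tool F [-0.29  0.35  2.49] world [ 0.16 -0.42 -2.49] [0.508  0.0265 0.0267]
t: 26.25
tcp_pos: [0.5082, 0.0265, 0.0164]
tool_rot: [0.864, 0.503, -0.0, -0.0]
wrist_force: [-1.4, -0.6, -3.2]
gripper_width: 0.253
tool F [-1.18 -0.94  3.17] world [-1.4  -0.56 -3.17] [0.5082 0.0265 0.0164]
t: 26.75
tcp_pos: [0.507, 0.0239, 0.0161]
tool_rot: [0.864, 0.503, 0.0, 0.0]
wrist_force: [-0.2, -0.3, -3.4]
gripper_width: 0.257
tool F [-0.36 -0.06  3.44] world [-0.23 -0.28 -3.44] [0.507  0.0239 0.0161]
```

```bash
python3 -m creep '[[-0.08,0,0,0,0,0,-1],[0,0,0,0,0,0,-1]]'; python3 fx.py; python3 -m creep '[[-0.05,0,0,0,0,0,-1],[0,0,0,0,0,0,-1]]'; python3 fx.py;  python3 -m creep '[[-0.04,0,0,0,0,0,-1],[0,0,0,0,0,0,-1]]'; python3 fx.py
```

```text
t: 27.0
tcp_pos: [0.5059, 0.0221, 0.016]
tool_rot: [0.864, 0.503, -0.0, -0.0]
wrist_force: [0.0, 0.9, -3.8]
gripper_width: 0.256
tool F [ 0.77 -0.39  3.84] world [ 0.04  0.86 -3.84] [0.5059 0.0221 0.016 ]
t: 27.25
tcp_pos: [0.5055, 0.0211, 0.0161]
tool_rot: [0.864, 0.503, 0.0, 0.0]
wrist_force: [0.5, -0.5, -3.2]
gripper_width: 0.256
tool F [-0.25  0.67  3.23] world [ 0.46 -0.54 -3.23] [0.5055 0.0211 0.0161]
t: 27.5
tcp_pos: [0.5054, 0.0204, 0.0162]
tool_rot: [0.864, 0.504, 0.0, 0.0]
wrist_force: [1.8, -0.0, -3.0]
gripper_width: 0.254
tool F [0.87 1.55 3.04] world [ 1.78 -0.01 -3.04] [0.5054 0.0204 0.0162]
```

```bash
python3 -m creep '[[-0.03,0.025,0,0,0,0,-1],[0,0,0,0,0,0,-1]]'; python3 fx.py; python3 -m creep '[[-0.03,0.025,0,0,0,0,-1],[0,0,0,0,0,0,-1]]'; python3 fx.py
```

```text
t: 27.75
tcp_pos: [0.5057, 0.0199, 0.0162]
tool_rot: [0.864, 0.503, 0.001, -0.0]
wrist_force: [1.4, 3.9, -3.9]
gripper_width: 0.253
tool F [ 4.06 -0.69  3.86] world [ 1.41  3.87 -3.86] [0.5057 0.0199 0.0162]
t: 28.0
tcp_pos: [0.5061, 0.0196, 0.0163]
tool_rot: [0.864, 0.503, 0.001, -0.0]
wrist_force: [2.4, 7.7, -3.4]
gripper_width: 0.259
tool F [ 7.85 -1.72  3.43] world [ 2.39  7.68 -3.41] [0.5061 0.0196 0.0163]
```

```bash
python3 -m creep '[[0.03,-0.02,0.03,0,0,0,-1],[0,0,0.03,0,0,0,-1],[0,0,0,0,0,0,-1]]'; python3 fx.py; python3 -m creep '[[0,0,0.03,0,0,0,-1],[0,0,0,0,0,0,-1]]'; python3 fx.py
```

```text
t: 28.38
tcp_pos: [0.5057, 0.0198, 0.0149]
tool_rot: [0.864, 0.504, 0.001, -0.0]
wrist_force: [1.2, 4.4, -0.7]
gripper_width: 0.259
tool F [ 4.44 -1.12  0.75] world [ 1.22  4.41 -0.74] [0.5057 0.0198 0.0149]
t: 28.62
tcp_pos: [0.5057, 0.0198, 0.0144]
tool_rot: [0.864, 0.504, 0.001, -0.0]
wrist_force: [0.9, 5.0, 0.6]
gripper_width: 0.258
tool F [ 4.8  -1.71 -0.64] world [0.88 5.02 0.64] [0.5057 0.0198 0.0144]
```

```bash
python3 -m creep '[[0,0,0,0,0,0,-0.3],[0,0,0,0,0,0,-0.3],[0,0,-0.4,0,0,0,-0.3],[0,0,-0.4,0,0,0,-0.3],[0,0,0,0,0,0,-0.3]]'; python3 fx.py; python3 -m creep '[[0.9,0,0,0,0,0,-0.4],[1,0,0,0,0,0,-0.4],[1,0,0,0,0,0,-0.4],[0.8,0,0,0,0,0,-0.4],[0.4,0,0,0,0,0,-0.4],[0,0,0,0,0,0,-0.4]]'; python3 -c "
from h import *
s=readout.get_state(); plan(s['tcp_pos'],1.0532); f=shot('wrist','w16.png')"
```

```text
t: 29.25
tcp_pos: [0.5061, 0.0195, 0.0351]
tool_rot: [0.864, 0.504, 0.001, 0.0]
wrist_force: [-0.7, -0.9, -0.2]
gripper_width: 0.348
tool F [-1.11 -0.15  0.15] world [-0.68 -0.9  -0.15] [0.5061 0.0195 0.0351]
t: 30.0
tcp_pos: [0.5558, 0.1089, 0.0335]
tool_rot: [0.864, 0.504, -0.0, -0.0]
wrist_force: [0.3, -0.2, -0.6]
gripper_width: 0.299
tcp [0.5558 0.1089 0.0335] yaw 1.0558 tilt [-4.e-04 -2.e-04 -1.e+00] t 30.0
shift mm [0. 0. 0.] units [0. 0. 0.]
wz units total 0.02
```

View pics/w16.png

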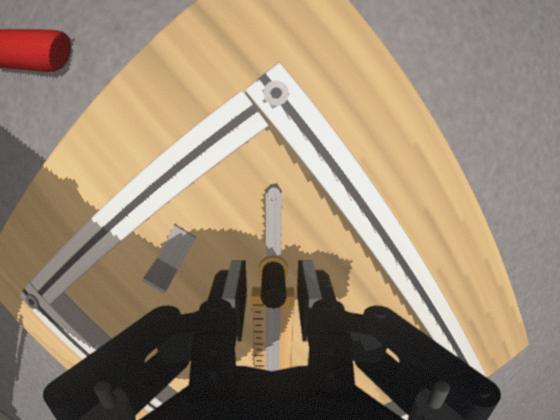

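Run:
```python
from h import *
f=shot("wrist"); crop(f,(220,60,330,210),4,"w16c.png")
Q=R.from_quat(f["pose"][1]).as_matrix()
for uv,z in (((274,184),.017),((195,235),.03),((183,224),.038)):
    p=cast(f,[uv],z)[0]; print(uv,z,p.round(4),(Q.T@(p-f["pose"][0])*1000).round(1))
```

```text
(274, 184) 0.017 [0.5784 0.1433 0.017 ] [41.7  2.8 16.5]
(195, 235) 0.03 [0.5329 0.1429 0.03  ] [ 18.9 -36.7   3.6]
(183, 224) 0.038 [0.5344 0.1523 0.038 ] [ 27.8 -40.   -4.4]
```

View pics/w16c.png

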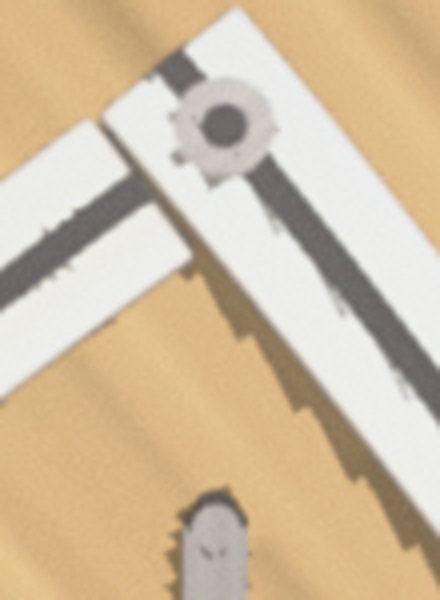

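```bash
python3 -m creep '[[0,0,0,0,0,0,-1],[0,0,0,0,0,0,-1],[0,0,0,0,0,0,-1]]'; python3 fx.py; python3 -m creep '[[0.2,-0.03,0,0,0,-0.02,-1],[0.3,-0.03,0,0,0,-0.02,-1],[0.3,-0.03,0,0,0,-0.02,-1],[0,0,0,0,0,0,-1]]'; python3 fx.py
python3 - <<'E'
from h import *
f=shot("wrist",'w17.png'); crop(f,(220,90,330,210),4,"w17c.png")
E
```

```text
t: 30.48
tcp_pos: [0.5558, 0.1081, 0.034]
tool_rot: [0.864, 0.503, 0.0, 0.0]
wrist_force: [-1.0, -1.1, 1.2]
gripper_width: 0.11
tool F [-1.48 -0.28 -1.16] world [-0.97 -1.14  1.16] [0.5558 0.1081 0.034 ]
t: 30.98
tcp_pos: [0.5644, 0.128, 0.034]
tool_rot: [0.862, 0.508, 0.001, 0.0]
wrist_force: [2.2, -0.5, 1.3]
gripper_width: 0.108
tool F [ 0.63  2.17 -1.32] world [ 2.21 -0.5   1.32] [0.5644 0.128  0.034 ]
```

View pics/w17c.png

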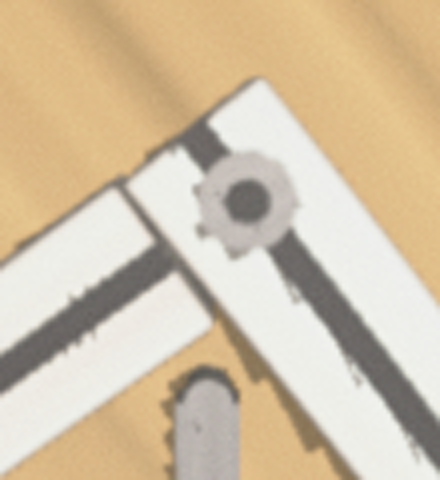

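```bash
python3 -m creep '[[0.08,0.02,0,0,0,0,-1],[0.08,0,0,0,0,0,-1],[0,0,0,0,0,0,-1]]'; python3 fx.py;  python3 -m creep '[[0.04,0,0,0,0,0,-1],[0,0,0,0,0,0,-1]]'; python3 fx.py;python3 -m creep '[[0.03,0,0,0,0,0,-1],[0,0,0,0,0,0,-1]]'; python3 fx.py
```

```text
t: 31.4
tcp_pos: [0.5659, 0.1305, 0.0339]
tool_rot: [0.862, 0.507, 0.0, -0.0]
wrist_force: [1.0, -0.4, 3.7]
gripper_width: 0.111
tool F [ 0.13  1.05 -3.75] world [ 0.98 -0.4   3.75] [0.5659 0.1305 0.0339]
t: 31.65
tcp_pos: [0.5664, 0.1312, 0.0338]
tool_rot: [0.862, 0.507, -0.0, -0.0]
wrist_force: [-0.7, 0.5, 4.6]
gripper_width: 0.109
tool F [ 0.14 -0.85 -4.56] world [-0.68  0.54  4.57] [0.5664 0.1312 0.0338]
t: 31.9
tcp_pos: [0.5667, 0.1319, 0.0338]
tool_rot: [0.862, 0.507, -0.0, -0.0]
wrist_force: [0.2, 0.1, 4.6]
gripper_width: 0.11
tool F [ 0.16  0.13 -4.56] world [0.19 0.08 4.56] [0.5667 0.1319 0.0338]
```

```bash
python3 -m creep '[[0.03,0,-0.01,0,0,0,-1],[0,0,0,0,0,0,-1]]'; python3 fx.py;python3 - <<'E'
from h import *
f=shot("wrist",'w18.png'); crop(f,(220,90,330,210),4,"w18c.png")
E
```

```text
t: 32.15
tcp_pos: [0.5671, 0.1325, 0.0339]
tool_rot: [0.862, 0.507, -0.0, -0.0]
wrist_force: [-1.0, 0.3, 3.1]
gripper_width: 0.114
tool F [-0.21 -0.98 -3.09] world [-0.96  0.29  3.09] [0.5671 0.1325 0.0339]
```

View pics/w18c.png

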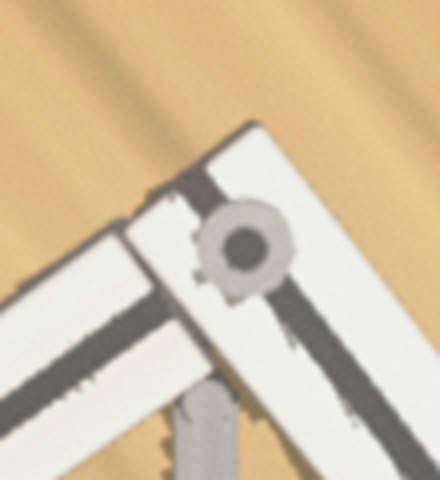

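```bash
python3 -m creep '[[0.04,0.01,0,0,0,0,-1],[0,0,0,0,0,0,-1]]'; python3 fx.py;python3 -m creep '[[0.03,0.01,0,0,0,0,-1],[0,0,0,0,0,0,-1]]'; python3 fx.py
```

```text
t: 32.45
tcp_pos: [0.5677, 0.1333, 0.0339]
tool_rot: [0.862, 0.507, -0.0, -0.0]
wrist_force: [-1.1, 0.7, 3.3]
gripper_width: 0.107
tool F [ 0.04 -1.33 -3.28] world [-1.15  0.68  3.28] [0.5677 0.1333 0.0339]
t: 32.7
tcp_pos: [0.5683, 0.1338, 0.0339]
tool_rot: [0.862, 0.507, -0.0, -0.0]
wrist_force: [-2.7, 0.6, 2.7]
gripper_width: 0.108
tool F [-0.8  -2.66 -2.69] world [-2.71  0.59  2.69] [0.5683 0.1338 0.0339]
```

```bash
python3 -m creep '[[0.03,-0.01,0,0,0,0,-1],[0,0,0,0,0,0,-1]]'; python3 fx.py;python3 -m creep '[[0.02,-0.01,0,0,0,0,-1],[0,0,0,0,0,0,-1]]'; python3 fx.py
python3 - <<'E'
from h import *
f=shot("wrist",'w19.png'); crop(f,(220,90,330,210),4,"w19c.png")
E
```

```text
t: 32.95
tcp_pos: [0.5686, 0.1345, 0.0339]
tool_rot: [0.862, 0.507, -0.0, 0.0]
wrist_force: [-0.8, 0.4, 1.1]
gripper_width: 0.11
tool F [-0.04 -0.91 -1.09] world [-0.81  0.41  1.09] [0.5686 0.1345 0.0339]
t: 33.2
tcp_pos: [0.5686, 0.1346, 0.034]
tool_rot: [0.862, 0.507, -0.0, 0.0]
wrist_force: [-0.4, -2.3, 2.8]
gripper_width: 0.111
tool F [-2.21  0.75 -2.78] world [-0.42 -2.3   2.78] [0.5686 0.1346 0.034 ]
```

View pics/w19c.png

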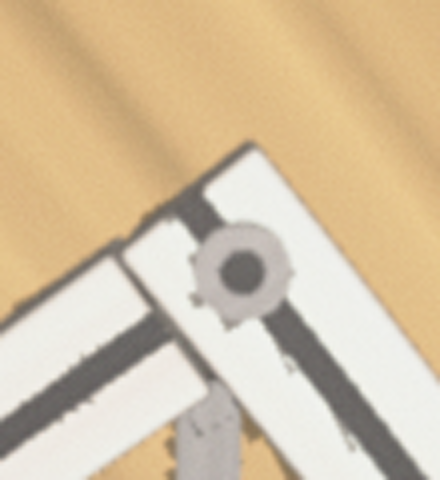

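```bash
python3 -m creep '[[0.005,0.015,0,0,0,0,-1],[0,0,0,0,0,0,-1],[0,0,0,0,0,0,-1],[0,0,0,0,0,0,-1]]'; python3 fx.py;python3 -m creep '[[0.01,0,0,0,0,0,-1],[0,0,0,0,0,0,-1],[0,0,0,0,0,0,-1],[0,0,0,0,0,0,-1]]'; python3 fx.py
python3 - <<'E'
from h import *
f=shot("wrist",'w20.png'); crop(f,(150,60,390,240),3.3,"w20c.png")
E
```

```text
t: 33.75
tcp_pos: [0.5687, 0.1347, 0.0339]
tool_rot: [0.862, 0.507, -0.0, 0.0]
wrist_force: [-1.5, -4.1, 2.7]
gripper_width: 0.113
tool F [-4.27  0.66 -2.71] world [-1.49 -4.05  2.72] [0.5687 0.1347 0.0339]
t: 34.25
tcp_pos: [0.5688, 0.1348, 0.0339]
tool_rot: [0.862, 0.507, -0.001, 0.0]
wrist_force: [-3.1, -4.5, 2.9]
gripper_width: 0.105
tool F [-5.42 -0.51 -2.94] world [-3.07 -4.49  2.95] [0.5688 0.1348 0.0339]
```

View pics/w20c.png

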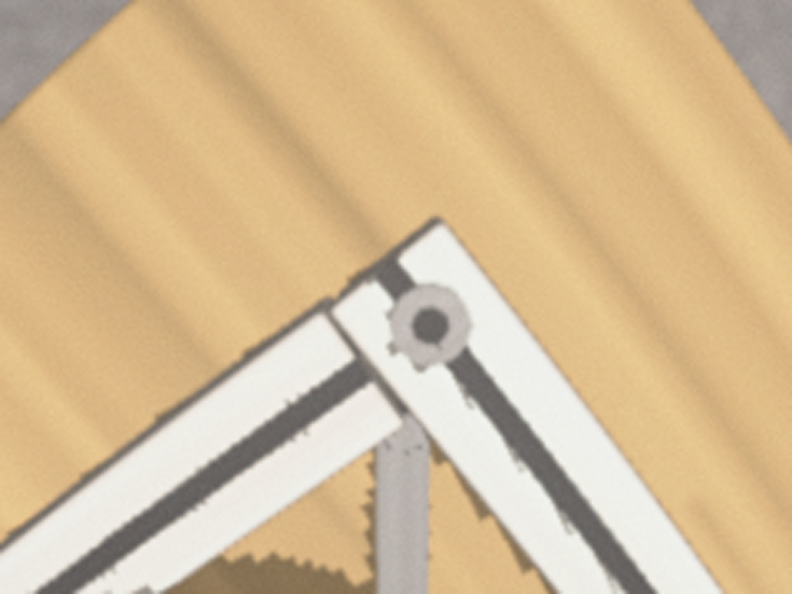

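```bash
python3 -m creep '[[-0.015,0,0,0,0,0,-1],[0,0,0,0,0,0,-1],[0,0,0,0,0,0,-1],[0,0,0,0,0,0,-1]]'; python3 fx.py; python3 -m creep '[[-0.005,0,0,0,0,0,-1],[0,0,0,0,0,0,-1],[0,0,0,0,0,0,-1],[0,0,0,0,0,0,-1]]'; python3 fx.py
python3 - <<'E'
import numpy as np
# post position vs body-grip TCP at seated: travel between
d1=np.linalg.norm(np.array([.5976,-.0226])-[.4919,.0797]); d2=np.linalg.norm(np.array([.5688,.1348])-[.5057,.0198])
print(d1,d2,"diff",d1-d2)
# direct: near corner to near corner consistent?
for o in (.0023,.0035): print(246+ (d1-o-.093)*1000+2.4, 246+(d2-o-.093)*1000+2.4)
E
```

```text
t: 34.8
tcp_pos: [0.5688, 0.1348, 0.0339]
tool_rot: [0.862, 0.507, -0.0, -0.0]
wrist_force: [-2.5, -3.2, 3.0]
gripper_width: 0.109
tool F [-3.99 -0.63 -3.01] world [-2.48 -3.19  3.01] [0.5688 0.1348 0.0339]
t: 35.3
tcp_pos: [0.5688, 0.1348, 0.0339]
tool_rot: [0.862, 0.507, -0.0, -0.0]
wrist_force: [-2.7, -3.6, 0.9]
gripper_width: 0.111
tool F [-4.45 -0.59 -0.92] world [-2.68 -3.6   0.92] [0.5688 0.1348 0.0339]
0.14709785858400523 0.13117396845411056 diff 0.015923890129894674
300.1978585840052 284.27396845411056
298.9978585840052 283.0739684541105
```

```bash
python3 -m creep '[[-0.2,0,0,0,0,0,-1],[-0.5,0,0,0,0,0,-1],[-0.5,0,0,0,0,0,-1],[-0.2,0,0,0,0,0,-1],[0,0,0,0,0,0,-0.35],[0,0,0,0,0,0,-0.35]]'; python3 -c "
from h import *
plan((.5057,.0198,.0147),1.0687)"; python3 -m creep '[[-0.5,0,0,0,0,0,-0.3],[-1,0,0,0,0,0,-0.3],[-1,0,0,0,0,0,-0.3],[-1,0,0,0,0,0,-0.2],[-0.5,0,0,0,0,0,-0.2],[0,0,0,0,0,0,-0.2]]'; python3 -c "
from h import *
f=shot('wrist','w21.png'); plan((.5057,.0198,.0147),1.0687)"
```

```text
t: 36.05
tcp_pos: [0.5521, 0.1041, 0.0342]
tool_rot: [0.862, 0.507, 0.0, 0.0]
wrist_force: [-0.4, 0.8, 0.7]
gripper_width: 0.325
tcp [0.5521 0.1041 0.0342] yaw 1.0643 tilt [ 3.e-04 -2.e-04 -1.e+00] t 36.05
shift mm [-96.2   0.3  19.5] units [-3.85  0.01  0.78]
wz units total -0.03
t: 36.8
tcp_pos: [0.5032, 0.0161, 0.0342]
tool_rot: [0.862, 0.507, 0.0, 0.0]
wrist_force: [0.5, 0.4, -0.2]
gripper_width: 0.402
tcp [0.5037 0.0166 0.0343] yaw 1.0637 tilt [ 7.e-04  1.e-04 -1.e+00] t 36.85
shift mm [ 3.7  0.2 19.6] units [0.15 0.01 0.78]
wz units total -0.03
```

View pics/w21.png

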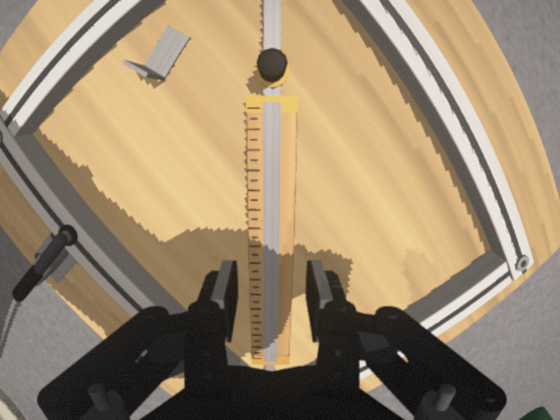

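```bash
python3 -m creep '[[0.1,0,0.4,0,0,0,-0.2],[0,0,0.37,0,0,0,-0.2],[0,0,0,0,0,0,-1],[0,0,0,0,0,0,-1],[0,0,0,0,0,0,-1],[0.1,0,-0.08,0,0,0,-1],[0.3,0,0,0,0,0,-1],[0.2,0,0,0,0,0,-1]]'; python3 fx.py; python3 -m creep '[[0,0,0.06,0,0,0,-1],[0,0,0.03,0,0,0,-1],[0,0,0,0,0,0,-1]]'; python3 fx.py
```

```text
t: 37.85
tcp_pos: [0.5124, 0.0326, 0.017]
tool_rot: [0.862, 0.507, 0.0, 0.0]
wrist_force: [-0.0, 0.4, -3.7]
gripper_width: 0.259
tool F [ 0.37 -0.23  3.69] world [-0.02  0.44 -3.69] [0.5124 0.0326 0.017 ]
t: 38.22
tcp_pos: [0.5117, 0.0319, 0.0144]
tool_rot: [0.862, 0.507, -0.0, -0.0]
wrist_force: [-1.3, 0.5, -3.5]
gripper_width: 0.26
tool F [-0.23 -1.38  3.54] world [-1.32  0.47 -3.54] [0.5117 0.0319 0.0144]
```

```bash
python3 -m creep '[[0,0,0.025,0,0,0,-1],[0,0,0,0,0,0,-0.2],[0,0,0,0,0,0,-0.2],[0,0,-0.5,0,0,0,-0.2],[0,0,-1,0,0,0,-0.2],[0,0,-1,0,0,0,-0.2],[0,0,-0.8,0,0,0.5,-1],[0,0,0,0,0,0.95,-1]]'; python3 -m creep '[[0,0,0,0,0,0.95,-1],[0,0,0,0,0,0.95,-1],[0,0,0,0,0,0.95,-1],[0,0,0,0,0,0.95,-1],[0,0,0,0,0,0.7,-1],[0,0,0,0,0,0,-1]]'; python3 -c "
from h import *
plan((.648,-.0983,.10),.168)
f=shot('wrist','w22.png')"
```

```text
t: 39.22
tcp_pos: [0.5135, 0.0324, 0.0995]
tool_rot: [0.912, 0.409, 0.003, 0.001]
wrist_force: [-0.8, -1.2, -0.0]
gripper_width: 0.003
t: 39.98
tcp_pos: [0.5122, 0.0321, 0.0974]
tool_rot: [0.996, 0.086, 0.001, -0.0]
wrist_force: [-0.4, -1.0, 0.3]
gripper_width: 0.001
tcp [0.5122 0.0321 0.0974] yaw 0.1728 tilt [ 1.3e-03  3.0e-04 -1.0e+00] t 39.98
shift mm [111.3 151.8  -2.5] units [ 4.45  6.07 -0.1 ]
wz units total 0.03
```

View pics/w22.png

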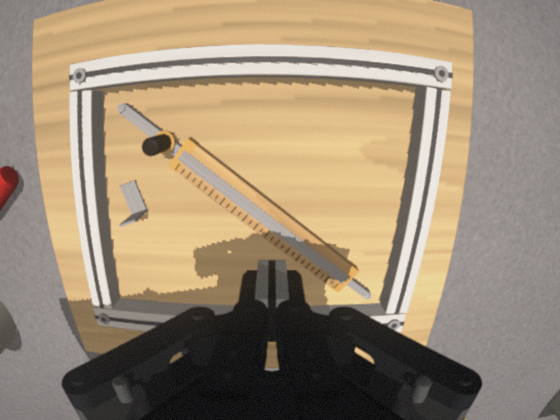

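The rule lies clear inside the frame, with its tip at (122,107) and tail at (368,294). The pins are at about (79,75), (441,73), (103,318) and (394,323). I'll check the rack from this view, then go to the far rail's right end.

```bash
python3 - <<'E'
from frame import *
f=shot("wrist"); pickle.dump(f,open("w22.pkl","wb"))
analyse(f,[(79,75),(441,73),(103.5,318.5),(394,323)])
E
python3 -m creep '[[0.6,0.8,0,0,0,0.03,-1],[0.7,1,0,0,0,0,-1],[0.7,1,0,0,0,0,-1],[0.7,1,0,0,0,0,-1],[0.7,1,0,0,0,0,-1],[0.6,0.8,0,0,0,0,-1],[0.45,0.47,0,0,0,0,-1],[0,0,0,0,0,0,-1]]'; python3 -c "
from h import *
plan((.648,-.0983,.017),.168)
f=shot('wrist','w23.png')"
```

```text
pins [[0.6008, 0.1857], [0.6433, -0.0626], [0.4004, 0.1634], [0.4447, -0.085]]
near 252.38074785108822 far 251.9566745769332 left 201.65075849769212 right 199.78728404347063 diag NL-FR 331.7912047943089 NR-FL 312.5175556286091
board angle 0.1766223805045492 far angle 0.16932196978932337 sill origin [0.4226 0.0392] far rail off (y) mm -13.042051198547464
near_left [ 10.  114.3] [0.4123 0.1535]
near_right [  10.  -115.6] [ 0.4527 -0.0729]
far_left [189.6 102.6] [0.5912 0.1735]
far_right [ 189.6 -127.4] [ 0.6316 -0.0529]
near_left far_right len 301.1015623459543 yaw -0.755176300716964
near_right far_left len 282.6090837765244 yaw 1.058871676751798
t: 41.08
tcp_pos: [0.6473, -0.0997, 0.096]
tool_rot: [0.996, 0.084, -0.0, 0.0]
wrist_force: [-0.2, -0.3, 0.3]
gripper_width: 0.004
tcp [ 0.6473 -0.0997  0.096 ] yaw 0.1675 tilt [-4.e-04 -1.e-04 -1.e+00] t 41.08
shift mm [ 0.9 -1.3 79. ] units [ 0.04 -0.05  3.16]
wz units total -0.0
```

View pics/w23.png

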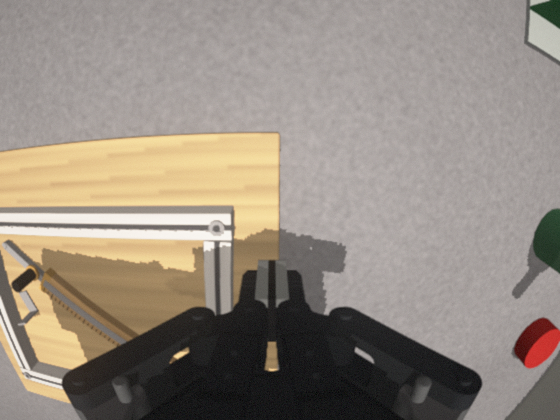

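```bash
python3 -m creep '[[0.04,0,0.8,0,0,0,-1],[0,0,0.9,0,0,0,-1],[0,0,0.8,0,0,0,-1],[0,0,0.4,0,0,0,-1],[0,0,0.24,0,0,0,-1],[0,0,0,0,0,0,-1]]'; python3 fx.py; python3 -c "
from h import *
f=shot('wrist','w24.png')"
```

```text
t: 41.88
tcp_pos: [0.6479, -0.0987, 0.0182]
tool_rot: [0.996, 0.084, 0.0, 0.0]
wrist_force: [0.7, -0.4, -0.0]
gripper_width: 0.001
tool F [0.63 0.52 0.  ] world [ 0.71 -0.41 -0.  ] [ 0.6479 -0.0987  0.0182]
```

View pics/w24.png

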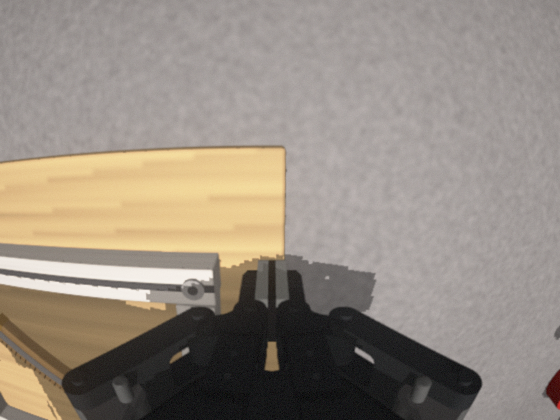

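```bash
python3 -m creep '[[0,-0.15,0,0,0,0,-1],[0,-0.13,0,0,0,0,-1],[0,0,0,0,0,0,-1]]'; python3 fx.py; python3 -m creep '[[0,-0.04,0,0,0,0,-1],[0,-0.04,0,0,0,0,-1],[0,0,0,0,0,0,-1]]'; python3 fx.py; python3 -m creep '[[0,-0.04,0,0,0,0,-1],[0,-0.04,0,0,0,0,-1],[0,0,0,0,0,0,-1]]'; python3 fx.py
```

```text
t: 42.3
tcp_pos: [0.6469, -0.0916, 0.0182]
tool_rot: [0.996, 0.084, 0.0, -0.0]
wrist_force: [0.3, -0.1, 0.3]
gripper_width: 0.002
tool F [ 0.26  0.1  -0.27] world [ 0.27 -0.06  0.27] [ 0.6469 -0.0916  0.0182]
t: 42.68
tcp_pos: [0.6464, -0.0899, 0.0179]
tool_rot: [0.997, 0.083, -0.0, -0.0]
wrist_force: [0.6, 0.2, -0.4]
gripper_width: 0.002
tool F [ 0.59 -0.15  0.39] world [ 0.56  0.24 -0.39] [ 0.6464 -0.0899  0.0179]
t: 43.05
tcp_pos: [0.6461, -0.0879, 0.0179]
tool_rot: [0.997, 0.084, 0.0, 0.0]
wrist_force: [0.5, 0.2, 0.0]
gripper_width: -0.001
tool F [ 0.55 -0.15 -0.02] world [0.51 0.24 0.02] [ 0.6461 -0.0879  0.0179]
```

```bash
python3 -m creep '[[0,-0.04,0,0,0,0,-1],[0,0,0,0,0,0,-1]]'; python3 fx.py; python3 -m creep '[[0,-0.04,0,0,0,0,-1],[0,0,0,0,0,0,-1]]'; python3 fx.py; python3 -m creep '[[0,-0.04,0,0,0,0,-1],[0,0,0,0,0,0,-1]]'; python3 fx.py
```

```text
t: 43.3
tcp_pos: [0.6459, -0.0869, 0.0179]
tool_rot: [0.997, 0.084, 0.0, 0.0]
wrist_force: [-0.5, 0.1, 0.7]
gripper_width: 0.001
tool F [-0.45 -0.16 -0.72] world [-0.47  0.08  0.72] [ 0.6459 -0.0869  0.0179]
t: 43.55
tcp_pos: [0.6458, -0.0859, 0.0179]
tool_rot: [0.997, 0.084, 0.0, -0.0]
wrist_force: [0.3, -0.1, 0.3]
gripper_width: -0.002
tool F [ 0.24  0.15 -0.3 ] world [ 0.26 -0.1   0.3 ] [ 0.6458 -0.0859  0.0179]
t: 43.8
tcp_pos: [0.6456, -0.0855, 0.018]
tool_rot: [0.997, 0.084, 0.0, 0.0]
wrist_force: [1.0, -2.5, 0.0]
gripper_width: -0.003
tool F [0.52 2.62 0.  ] world [ 0.95 -2.49  0.  ] [ 0.6456 -0.0855  0.018 ]
```

```bash
python3 -m creep '[[0,-0.05,0,0,0,0,-1],[0,-0.05,0,0,0,0,-1],[0,0,0,0,0,0,-1]]'; python3 fx.py; python3 -m creep '[[0,-0.05,0,0,0,0,-1],[0,-0.05,0,0,0,0,-1],[0,0,0,0,0,0,-1]]'; python3 fx.py
```

```text
t: 44.18
tcp_pos: [0.6455, -0.0844, 0.0181]
tool_rot: [0.997, 0.083, 0.0, 0.001]
wrist_force: [1.7, -8.4, -0.8]
gripper_width: 0.003
tool F [0.31 8.57 0.83] world [ 1.73 -8.4  -0.81] [ 0.6455 -0.0844  0.0181]
t: 44.55
tcp_pos: [0.6452, -0.0821, 0.0181]
tool_rot: [0.997, 0.083, 0.0, 0.001]
wrist_force: [1.7, -8.1, -2.6]
gripper_width: 0.002
tool F [0.35 8.28 2.61] world [ 1.72 -8.11 -2.59] [ 0.6452 -0.0821  0.0181]
```

```bash
python3 -m creep '[[0,-0.06,0,0,0,0,-1],[0,-0.06,0,0,0,0,-1],[0,-0.06,0,0,0,0,-1],[0,-0.06,0,0,0,0,-1],[0,0,0,0,0,0,-1]]'; python3 fx.py; python3 -m creep '[[0,-0.05,0,0,0,0,-1],[0,-0.03,0,0,0,0,-1],[0,0,0,0,0,0,-1]]'; python3 fx.py
```

```text
t: 45.18
tcp_pos: [0.6443, -0.076, 0.0181]
tool_rot: [0.997, 0.083, 0.0, 0.001]
wrist_force: [2.5, -7.9, -2.0]
gripper_width: 0.002
tool F [1.15 8.22 2.05] world [ 2.5  -7.92 -2.03] [ 0.6443 -0.076   0.0181]
t: 45.55
tcp_pos: [0.644, -0.0741, 0.0181]
tool_rot: [0.997, 0.083, 0.0, 0.001]
wrist_force: [2.0, -8.3, -1.8]
gripper_width: -0.003
tool F [0.57 8.56 1.81] world [ 1.99 -8.35 -1.79] [ 0.644  -0.0741  0.0181]
```

```bash
python3 -m creep '[[0,0.2,0,0,0,0,-1],[0,0.6,0,0,0,0,-1],[0,0.3,-0.6,0,0,0,-1],[0,0,-1,0,0,0,-1],[0,0,-1,0,0,0,-1],[0,0,-1,0,0,0,-1],[0,0,-1,0,0,0,-1],[0,0,-1,0,0,0,-1]]'; python3 -c "
from h import *
plan((.511,.05,.217),.168)"
```

```text
t: 46.55
tcp_pos: [0.6481, -0.0997, 0.1602]
tool_rot: [0.997, 0.083, 0.001, -0.0]
wrist_force: [0.4, 0.2, 0.4]
gripper_width: -0.002
tcp [ 0.6481 -0.0997  0.1602] yaw 0.167 tilt [ 1.4e-03  2.0e-04 -1.0e+00] t 46.55
shift mm [-110.2 -170.4  -57. ] units [-4.41 -6.82 -2.28]
wz units total -0.01
```

```bash
python3 -m creep '[[-0.5,-0.8,-0.4,0,0,0,-1],[-0.6,-1,-0.4,0,0,0,-1],[-0.6,-1,-0.4,0,0,0,-1],[-0.6,-1,-0.4,0,0,0,-1],[-0.6,-1,-0.4,0,0,0,-1],[-0.6,-1,-0.3,0,0,0,-1],[-0.6,-0.7,0,0,0,0,-1],[-0.3,-0.3,0,0,0,0,-1]]'; python3 -m creep '[[0,0,0,0,0,0,-1],[0,0,0,0,0,0,-1]]'
python3 - <<'E'
from h import *
import pickle
f=shot('wrist','w25.png'); pickle.dump(f,open('w25.pkl','wb')); print(f['pose'])
E
```

```text
t: 47.55
tcp_pos: [0.5108, 0.0504, 0.2168]
tool_rot: [0.996, 0.084, 0.001, -0.0]
wrist_force: [0.2, 0.1, 0.6]
gripper_width: -0.001
t: 47.8
tcp_pos: [0.5117, 0.0495, 0.2155]
tool_rot: [0.997, 0.083, 0.0, 0.0]
wrist_force: [1.1, -0.1, -0.1]
gripper_width: -0.002
(array([0.51168235, 0.04953886, 0.21546235]), array([9.96527762e-01, 8.32611011e-02, 3.18147893e-05, 8.29168471e-05]))
```

View pics/w25.png

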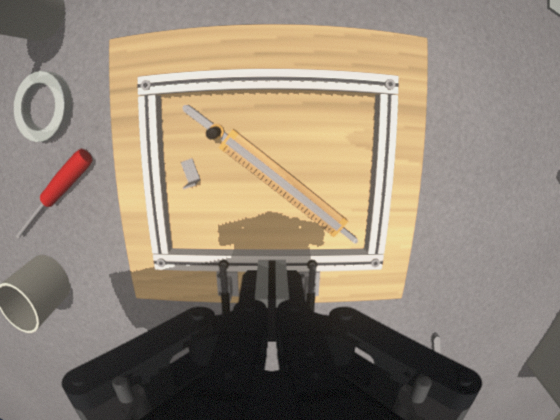

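Run:
```python
import pickle,cv2,numpy as np
f=pickle.load(open('w25.pkl','rb')); im=f["pixels"]
T=[]
for (x,y) in ((145,85),(390,84),(161,263),(376,263)):
    c=im[y-25:y+25,x-25:x+25]; c=cv2.resize(c,None,fx=6,fy=6,interpolation=cv2.INTER_CUBIC)
    g=cv2.cvtColor(im,cv2.COLOR_BGR2GRAY)[y-6:y+7,x-6:x+7].astype(float)
    T.append(c)
cv2.imwrite('pics/w25c.png',np.vstack([np.hstack(T[:2]),np.hstack(T[2:])]))
```

```text
(no output)
```

View pics/w25c.png

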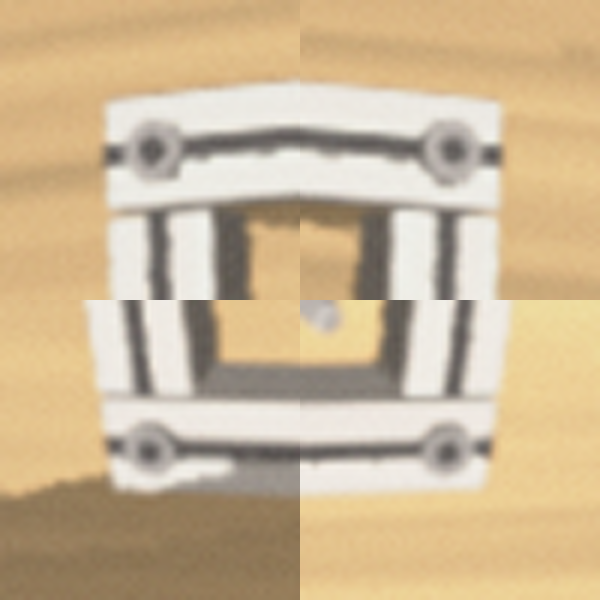

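Run:
```python
from frame import *
f=pickle.load(open('w25.pkl','rb'))
analyse(f,[(145.1,84.75),(389.9,83.75),(160.5,262.75),(375.1,262.9)])
```

```text
pins [[0.5992, 0.1965], [0.6415, -0.0515], [0.4008, 0.1631], [0.443, -0.085]]
near 251.72270987281698 far 251.59028820150985 left 201.20726241320375 right 201.32466773489773 diag NL-FR 322.46345166823846 NR-FL 322.01750114541545
board angle 0.16818681412555644 far angle 0.1686540911826771 sill origin [0.4219 0.039 ] far rail off (y) mm -0.2385037361418034
near_left [ 10. 115.] [0.4125 0.1541]
near_right [  10. -115.] [ 0.451  -0.0727]
far_left [190.  114.8] [0.59  0.184]
far_right [ 190.  -115.2] [ 0.6285 -0.0428]
near_left far_right len 292.2306090600672 yaw -0.7390164025255244
near_right far_left len 291.8925278349977 yaw 1.0744841079599892
```

Run:
```python
from h import *
f=shot('scene'); crop(f,(185,165,365,315),4.4,'s26.png')
```

```text
(no output)
```

View pics/s26.png

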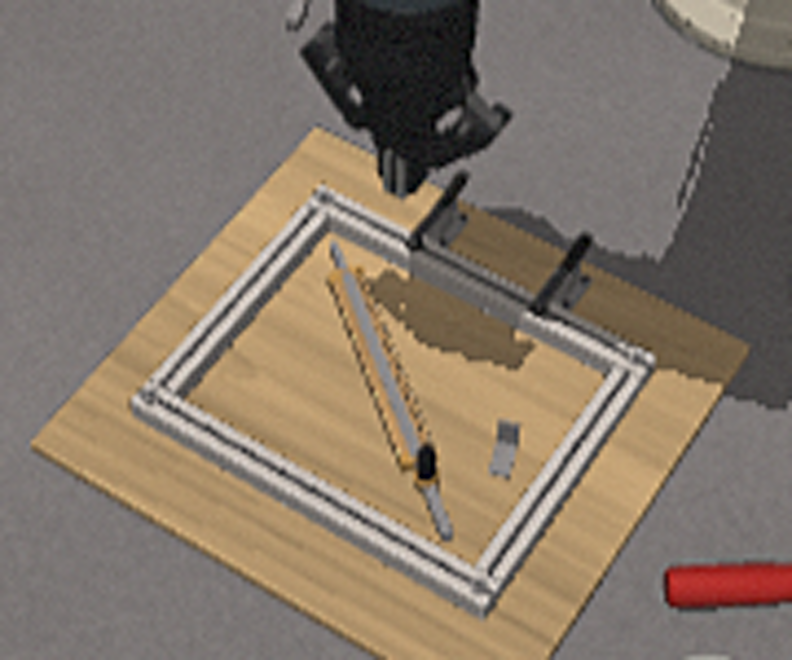

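The rule lies flat inside the frame with its tip at (445,535) and tail at (335,250), and the bracket has not moved. The arm is clear of everything, so I'm handing the job in.

```bash
python3 -c "
from rig import finish_job
print(finish_job())"
```

```text
the job is handed in; nothing more can be done
None
```

The frame is now square as far as I can measure, and the job was handed in at about 48 s; no verdict is reported.

- **Readings:** I used the smaller rule and seated its tail in each near corner by feel. The tongue then bore steadily at about 3–4 N on near left to far right. On near right to far left it bore at about 4–4.5 N, with a brief 5.4 N. The diagonals read about 300 mm and 284 mm, so the far rail stood about 11.4 mm off to the right. The camera view of the pins gave the same figure.
- **Adjustment:** I pushed the far rail's right end sideways at about 8.5 N. It followed the finger about 11 to 12 mm.
- **Last checks:** the pins put the far rail 0.2 mm from square, with diagonals of about 292.2 and 291.9 mm. The rule lies flat on the board inside the frame, the bracket looked undisturbed, and nothing touches the robot. I did not lay the rule in again after the push.
- **Disagreements:**
  - The overhead camera differed from the wrist camera by about 2–5 mm per pin.
  - A rough wrist view before the push gave 13 mm instead of 11.4 mm. I trusted the contact readings and the sharper view, which agreed.

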